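# Open the double-leaf gauge cabinet, bay the gauge blocks and bar them in

## Robot

A 6-joint arm with a two-finger parallel gripper is mounted at the origin on a cart in front of the work surface, level with it; the furniture and walls round the work are solid. World frame = base frame: x ahead of the robot, y to its left, z up, the work surface at z = 0. Lengths are in m, angles in degrees, forces in N, time in s.
With the tool pointing down it reaches from about 0.25 to 0.725 m from the base axis. Payload 9.7 kg.
Tool frame: the origin (TCP) lies on the centre line of the jaws, within the pads' length; the fingertips stand 19 mm ahead of it and the grasp point (between the pads) is the TCP; z points along the fingers, y is the direction in which the jaws open and shut (so a half turn about z gives the same grasp; the last joint's range is limited). The gripper opens to 85 mm and grips with 20 to 120 N. Pads are 22 mm wide; open, the fingers measure 114 mm over their backs; the gripper's body (76 mm by 85 mm) begins 54 mm behind the grasp point. The pads swing forward as they close: fully open they stand 13 mm farther back than shut.
Start: joints at [73.797, 4.979, 10.078, 95.1, 0, 90], TCP at [0.153, 0.528, 0.25] pointing down, gripper open.
Joint ranges: [-179.16, 179.16], [-48.56, 103.87], [-65.8, 70.77], [-126.05, 130.52], [-82.76, 87.17], [-180, 180]. Speed limits (degrees/s): [127.2, 127.2, 147.25, 180, 180, 180].

## Interface

Orientations are given as [roll, pitch, yaw] about the fixed x, y, z axes, in that order (R = Rz(yaw) Ry(pitch) Rx(roll)).
In Python, from workcell import bot gives the robot as it stands.
- The arm moves only by the tool servo_tool, never from a script. Its argument "motion" is a list that holds one entry, the list of rows, each a list of 6 numbers: the shift along the tool's x, y, z in mm, then the turn, a rotation vector about the tool's x, y, z in rad. A call has 1 to 5 rows; each row shifts and turns the commanded pose from where the row before left it, along the tool's axes as they then stand; what a row does not reach is not made up. A row lasts 1/10 s, in which the tool goes at most 50 mm and 8.59 degrees, less where a joint would pass 70% of its speed; a pose out of reach is approached as far as the arm can. A call is refused whole if a number of a shift passes 50 or a number of a turn 0.15, either way. A call with a gripper value outside its range is refused whole. "gripper" is the finger opening in mm, from 0 to 85.4, set as the call begins (left out, the last holds). The fingers move at their own pace and stop on an object; "newtons" is the grip in N (left out, the last holds). Time passes only in rows, so rows that do not move let the fingers close. It gives the time, the measured TCP pose, the force and the opening at its end, in the units of the state.
- bot.get_obs(): the state, without advancing time (a new reading comes with each control period).
- bot.camera(name): name is "scene" or "top" or "wrist"; returns a dict with "color" (384x512x3 uint8, red, green, blue), "fx", "fy", "cx", "cy" (pixels), "R" (3x3) and "t" (3): a world point X has camera coordinates R X + t. Camera axes: x right, y down, z forward; pixel columns grow to the right and rows downward; lengths in m; the calibration is good to about 2 mm. A picture is of the moment at which its call begins. There is no depth.
- bot.job_done(): hands the job in, once; it reports no verdict.
Trained networks look in a picture, given as the dict that the camera call returned (one of the last four; its "shot" number tells which), for a name from the list of things; names that differ only in an ending like _2 or _b are one class to them, and where a whole thing is asked for, a point or a joint stands for the part that bears it (a point fixed in the world has none). Each returns a list of dicts, best first, with "confidence" (0 to 1); they miss things now and then, are a little off and sometimes report something else, mostly with a low value. They report only what shows in the picture. A call takes as long as a camera call.
- bot.look_for(picture, label): "rect" ([left, top, width, height] in pixels, round what is visible of it).
The state is a dict: "time": time; "q": joint angles; "qd": joint speeds; "joint_efforts": joint torques, N m; "ee_pos": TCP position; "tcp_rot": TCP orientation; "wrist_force": force on the tool from outside, world axes, zero at the start; "torque": the same for the moment, N m; "opening": finger opening in m.
Only numpy, scipy, OpenCV 4.12 (cv2) and the standard library are available. Lean on these libraries where they do the work, as an engineer would, in place of code of your own. Each camera call takes 0.05 s, during which the arm holds its last target.

## Task

The low grey gauge cabinet lies on its back with its double doors facing up. Open the active door (the right-hand one, which laps over the other) first, then draw back the flush bolt on the other door's edge and open that door too, leaving both swung back to their stops, a little past upright. Put each gauge block that is on the bench flat into a bay of its own in the cabinet, long side across the row of bays, and then lay the retaining bar across the two notched supports over the blocks; do not disturb the round tin or the wooden-handled stamp.

Things in the scene. Friction and masses are not known exactly. Their poses are not given: they have to be found in the camera images.
- cabinet: Fixed grey sheet-steel tray, 170 mm in x, 194 mm in y, standing on four 15 mm feet; walls 5 mm thick, their tops 81 mm over the bench; origin on the bench under its middle. z up; y runs along the row of bays from the active towards the passive door; x runs along the hinges, 90 degrees clockwise from y seen from above (away from the robot).
- bar_seat (a point): Point over the cabinet's middle at the height of the two notch floors, 49 mm above the bench; axes as the cabinet's. The two bar supports stand at y = +82.5 and -82.5 mm, each 9 mm thick in y, with a notch 28 mm wide in x between cheeks 10 mm higher than the notch floor. The bays lie between them.
- bay_1 (a point): Centre of a block lying properly in the bay nearest the active door's hinge, 33.5 mm over the bench (bay floor 21 mm over the bench); axes as the cabinet's. Bay opening 68 mm in x, 48 mm in y, framed by strips and ribs 5 mm high (tops 26 mm over the bench).
- bay_2 (a point): The same for the middle bay.
- bay_3 (a point): The same for the bay nearest the passive door's hinge.
- active_leaf (a joint): Angle of the active door (rad): 0 shut, grows as it swings up and over towards its hinge, stops at 1.9; stiff friction hinge, stays where it is left; up to 8 N at the handle. It laps 14 mm over the passive door and hides the flush bolt while shut.
- active_hinge (a point): Middle of the active door's hinge line, 81 mm over the bench, at y = -99 mm of bar_seat. The door is a sheet reaching 115 mm from it when shut.
- active_handle (a point): Round handle bar 10 mm thick, 90 mm long between its two posts, parallel to the hinge; this point is the bar's middle, 84 mm from the hinge line along the door and 45 mm off the hinge plane (38 mm clear above the door's face).
- passive_leaf (a joint): Angle of the passive door (rad): 0 shut, grows as it swings up and over away from the active door, stops at 1.9; stiff friction hinge, stays where it is left; about 8 N at the handle. It cannot be lifted while the flush bolt is home.
- passive_hinge (a point): Middle of the passive door's hinge line, 81 mm over the bench, at y = +97 mm of bar_seat. The door reaches 93 mm from it towards the active door when shut; its meeting edge carries the bolt.
- passive_handle (a point): Round handle bar 10 mm thick, 66 mm long between its two posts, parallel to the hinge; this point is the bar's middle, 60 mm from the hinge line along the door and 39 mm off the hinge plane (38 mm clear above the door's face), 38 mm to the -x side of the door's middle, clear of the bolt knob.
- flush_bolt (a joint): Travel of the flush bolt (m): 0 home (door locked), grows to 0.022 fully drawn; clear of its strike from 0.014; it slides towards -x of bar_seat while the door is shut; friction about 1.5 N, stays where it is left.
- bolt_knob (a point): Middle of the bolt's dark knob, an upright block 12 mm in x (the sliding direction), 18 mm in y, 26 mm tall, its top 77 mm over the bench with the door shut; it hangs in the opening on a bracket, its +y face 28 mm from the passive door's meeting edge. Below it and to either side in x all is free once the active door is open. Moves with bolt and door.
- bar_grip (a point): Retaining bar: flat aluminium bar 20 mm wide (its x), 178 mm long (its y), 8 mm thick, with a black grip block 20 x 70 x 18 mm on the middle, 25 mm tall in all. This point is on its middle, 16 mm over the underside; z up. 0.22 kg. Either way round will do.
- block_1_mid (a point): Drilled aluminium gauge block 40 (x) x 60 (y) x 25 mm (z up), 0.16 kg; this point is its centre. All blocks are alike; either way round; any bay. May be absent.
- block_2_mid (a point): Drilled aluminium gauge block 40 (x) x 60 (y) x 25 mm (z up), 0.16 kg; this point is its centre. All blocks are alike; either way round; any bay. May be absent.
- block_3_mid (a point): Drilled aluminium gauge block 40 (x) x 60 (y) x 25 mm (z up), 0.16 kg; this point is its centre. All blocks are alike; either way round; any bay. May be absent.
- tin: Round lidded white tin, 60 mm across, 22 mm high; origin at its underside. Leave alone.
- stamp: Hand stamp with a wooden handle, standing on its pad, 27 x 46 mm, 65 mm high; origin at its underside. Leave alone.
- bar: The same bar; origin at the middle of its underside.
- block_1: The same block; origin at the middle of its underside.
- block_2: The same block; origin at the middle of its underside.
- block_3: The same block; origin at the middle of its underside.

How it is judged (in metres and radians):
On the way, in this order (a step that is already met when the one before it is completed fails the run):
1. the active door stands open while the bolt is still home and the passive door shut (value of joint active_leaf above 1.7 rad and value of joint flush_bolt below 0.01 m and value of joint passive_leaf below 0.1 rad), for 0.2 s.
2. the flush bolt is drawn back with the passive door still shut (value of joint flush_bolt above 0.016 m and value of joint passive_leaf below 0.1 rad), for 0.2 s.
3. the passive door stands open as well (value of joint each of active_leaf, passive_leaf above 1.7 rad), for 0.2 s.
4. every block lies in a bay ((distance between block_1_mid and bay_1 below 0.01 m or distance between block_1_mid and bay_2 below 0.01 m or distance between block_1_mid and bay_3 below 0.01 m) and angle between each of block_1_mid, block_2_mid, block_3_mid's own z axis and vertical below 0.05 rad and (distance between block_2_mid and bay_1 below 0.01 m or distance between block_2_mid and bay_2 below 0.01 m or distance between block_2_mid and bay_3 below 0.01 m) and (distance between block_3_mid and bay_1 below 0.01 m or distance between block_3_mid and bay_2 below 0.01 m or distance between block_3_mid and bay_3 below 0.01 m)), for 0.2 s.
At the end, for the whole second after the job is handed in: Both doors at 1.7 rad or more; each present block flat (0.05 rad) in a bay, centre within 10 mm of the bay's point; bar resting on both notch floors over the blocks (within 6 mm across, 12 mm along, turned under 0.06 rad, level within 0.05 rad); all at rest (all of step 3 and all of step 4 and x of bar_grip in the frame of bar_seat between -0.006 and 0.006 m and y of bar_grip in the frame of bar_seat between -0.012 and 0.012 m and z of bar_grip in the frame of bar_seat between 0.012 and 0.02 m and angle between the y axis of bar_grip and the y axis of bar_seat, either way round below 0.06 rad and angle between bar_grip's own z axis and vertical below 0.05 rad and linear speed of each of bar, block_1, block_2, block_3 below 0.02 m/s); the robot touches nothing.
It fails at once if the round tin or the stamp is moved more than 3 cm (distance of any of tin, stamp from where it was at the start of the episode above 0.03 m).
Of block_1, block_2, block_3 only 2 to 3 are there at a start; the rules pass over those that are not, and their reading is None.
At some moment in a run one of block_1, block_2, block_3 may be knocked a few centimetres aside while the robot is not near it.
It also fails if it takes over 210 s, if anything falls off the work surface, if the arm or the gripper's body presses on something with over 40 N, if the wrist force passes 120 N, or if a joint passes its speed limit or range.

## Working session

There is one attempt and no reset: what is moved stays moved. The work goes in short steps, Python scripts to look and compute and a tool call to move; the robot and the scene stay as the last step left them, time stands still between calls to the robot, and variables do not carry over. Pictures are saved under pics/ and viewed, and the job is handed in when it is done.

Besides the shell and the picture viewer there is one more tool, called as name(argument=value, ...), one argument or row to a line, values as JSON. servo_tool: Moves the arm, as the interface text tells. Its arguments: {"type":"object","properties":{"motion":{"type":"array","items":{"type":"array","items":{"type":"array","items":{"type":"number"}}}},"gripper":{"type":"number"},"newtons":{"type":"number"}},"required":["motion"]}

```bash
ls; mkdir -p pics; cat > h.py <<'E'
import numpy as np, cv2
from workcell import bot
def save(c,name):
    cv2.imwrite('pics/'+name+'.png',cv2.cvtColor(c['color'],cv2.COLOR_RGB2BGR))
def ray(c,u,v,z):
    R=np.array(c['R']);t=np.array(c['t'])
    d=R.T@np.array([(u-c['cx'])/c['fx'],(v-c['cy'])/c['fy'],1]);o=-R.T@t
    return o+d*(z-o[2])/d[2]
def proj(c,X):
    p=np.array(c['R'])@np.array(X)+np.array(c['t'])
    return np.array([c['fx']*p[0]/p[2]+c['cx'],c['fy']*p[1]/p[2]+c['cy']])
E
python3 - <<'E'
from h import *
o=bot.get_obs();print(o)
for n in ['scene','top','wrist']:
    c=bot.camera(n);save(c,n+'0');print(n,c['shot'],c['fx'],(-np.array(c['R']).T@np.array(c['t'])).round(3))
    for l in ['cabinet','active_handle','passive_handle','bolt_knob','bar_grip','block_1','tin','stamp']:
        print(l,[(np.round(r['rect']).tolist(),round(r['confidence'],2)) for r in bot.look_for(c,l)])
E
```

```text
pics
{'time': 0.0, 'q': array([7.37965589e+01, 5.01288083e+00, 1.00333177e+01, 9.50971541e+01,
       4.74180582e-04, 8.99995045e+01]), 'qd': array([ 0.11059875,  0.01058232, -0.02628912, -0.04866606, -0.0189064 ,
       -0.00234459]), 'joint_efforts': array([ 1.15487715e-04, -5.20388103e+01,  4.64801967e+01,  1.64836604e-02,
        1.74820907e-04, -2.49006938e-06]), 'ee_pos': array([0.15342151, 0.52796983, 0.24955577]), 'tcp_rot': array([-1.79923283e+02, -4.74843657e-04,  1.63797054e+02]), 'wrist_force': array([-0.09748059,  0.3615079 , -0.47804755]), 'torque': array([0.00210326, 0.00567835, 0.01722252]), 'opening': 0.08502963553820947}
scene 1 465.41934859224614 [-0.222 -0.903  0.667]
cabinet [([212.0, 151.0, 73.0, 52.0], 0.84)]
active_handle [([241.0, 151.0, 43.0, 33.0], 0.97)]
passive_handle [([218.0, 159.0, 26.0, 22.0], 0.88), ([214.0, 152.0, 70.0, 50.0], 0.19)]
bolt_knob []
bar_grip [([289.0, 233.0, 10.0, 34.0], 0.76)]
block_1 [([306.0, 255.0, 34.0, 20.0], 0.87), ([319.0, 244.0, 24.0, 18.0], 0.7), ([312.0, 235.0, 20.0, 11.0], 0.53)]
tin [([180.0, 185.0, 17.0, 13.0], 0.56)]
stamp []
top 2 458.22398150181436 [0.357 0.148 1.393]
cabinet [([153.0, 144.0, 89.0, 82.0], 0.65), ([295.0, 195.0, 46.0, 45.0], 0.6)]
active_handle [([173.0, 142.0, 64.0, 66.0], 0.94), ([312.0, 175.0, 26.0, 23.0], 0.68)]
passive_handle []
bolt_knob []
bar_grip [([296.0, 198.0, 42.0, 44.0], 0.62)]
block_1 [([333.0, 184.0, 22.0, 22.0], 0.84), ([312.0, 177.0, 25.0, 21.0], 0.79), ([345.0, 208.0, 26.0, 21.0], 0.7), ([150.0, 139.0, 92.0, 89.0], 0.34)]
tin [([146.0, 231.0, 24.0, 21.0], 0.52)]
stamp [([120.0, 231.0, 14.0, 11.0], 0.43), ([291.0, 198.0, 50.0, 44.0], 0.32)]
wrist 3 278.6588908559076 [0.083 0.549 0.375]
cabinet [([202.0, 287.0, 44.0, 37.0], 0.54)]
active_handle []
passive_handle []
bolt_knob []
bar_grip []
block_1 []
tin [([204.0, 290.0, 39.0, 34.0], 0.93), ([272.0, 297.0, 23.0, 26.0], 0.61)]
stamp [([268.0, 297.0, 24.0, 26.0], 0.7)]
```

```bash
python3 - <<'E'
import cv2
a=cv2.imread('pics/top0.png');cv2.imwrite('pics/top0b.png',cv2.resize(a[110:270,100:390],None,fx=2.75,fy=2.75,interpolation=cv2.INTER_CUBIC))
a=cv2.imread('pics/scene0.png');cv2.imwrite('pics/scene0b.png',cv2.resize(a[130:290,150:370],None,fx=3.6,fy=3.6,interpolation=cv2.INTER_CUBIC))
E
```

```text
(no output)
```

View pics/top0b.png

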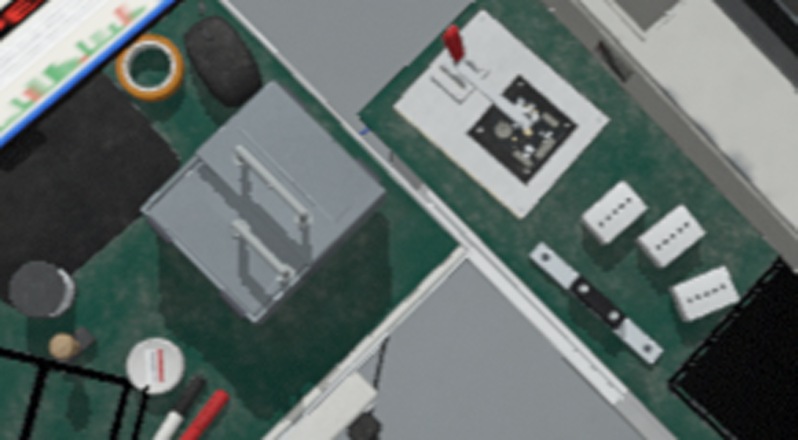

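View pics/scene0b.png

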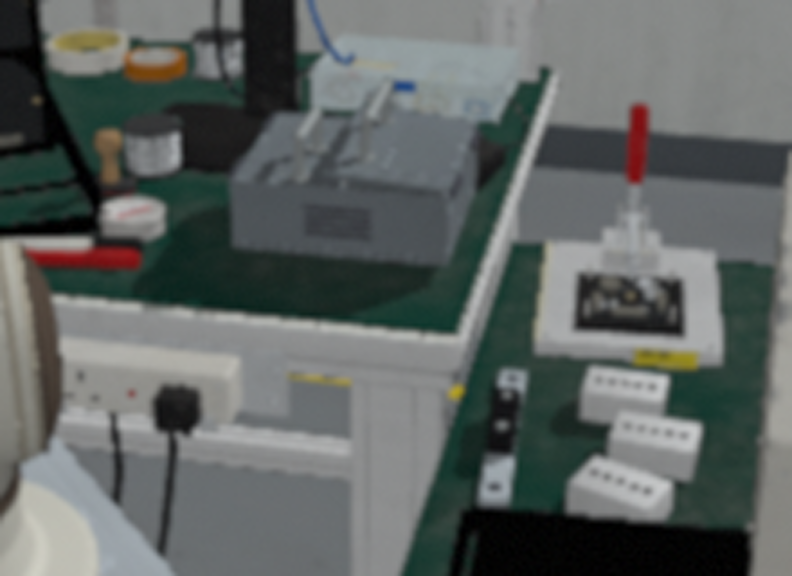

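View pics/top0.png

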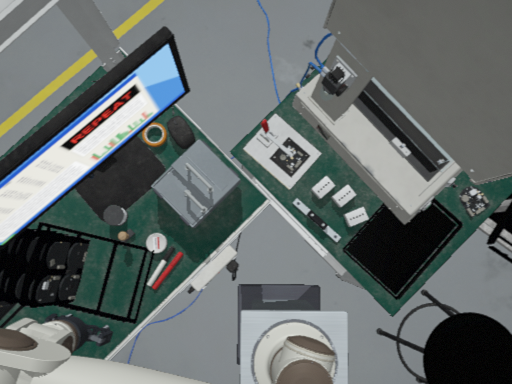

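The cabinet is left of centre, at crop pixel (265,200) and turned about 45°. Three blocks and the bar are on the right bench, and the tin (155,365) and stamp (65,345) are near the cabinet. Next I'll get coarse positions.

```bash
python3 - <<'E'
from h import *
c=bot.camera('top')
f=lambda u,v,z:ray(c,100+u/2.75,110+v/2.75,z).round(3)[:2]
for n,u,v,z in [('top',270,82,.081),('right',385,190,.081),('bot',255,320,.081),('left',143,210,.081),('ah1',240,152,.126),('ah2',305,217,.126),('ph1',237,230,.12),('ph2',287,280,.12),('b1',614,210,.025),('b2',672,235,.025),('b3',706,293,.025),('bar1',540,252,.008),('bar2',652,352,.008),('tin',155,365,.022),('stamp',65,345,.065)]: print(n,f(u,v,z))
print(np.array(c['R']).round(3))
w=bot.camera('wrist');print(np.array(w['R']).round(3),np.array(w['t']).round(3))
E
```

```text
top [0.648 0.287]
right [0.534 0.165]
bot [0.397 0.298]
left [0.51  0.417]
ah1 [0.566 0.312]
ah2 [0.5   0.244]
ph1 [0.487 0.313]
ph2 [0.436 0.262]
b1 [ 0.523 -0.086]
b2 [ 0.496 -0.149]
b3 [ 0.433 -0.186]
bar1 [ 0.477 -0.006]
bar2 [ 0.369 -0.13 ]
tin [0.349 0.411]
stamp [0.369 0.497]
[[ 0.01  -1.     0.015]
 [-0.995 -0.011 -0.099]
 [ 0.099 -0.014 -0.995]]
[[ 0.279  0.96  -0.   ]
 [ 0.92  -0.267  0.286]
 [ 0.275 -0.08  -0.958]] [-0.55  -0.037  0.38 ]
```

View pics/wrist0.png

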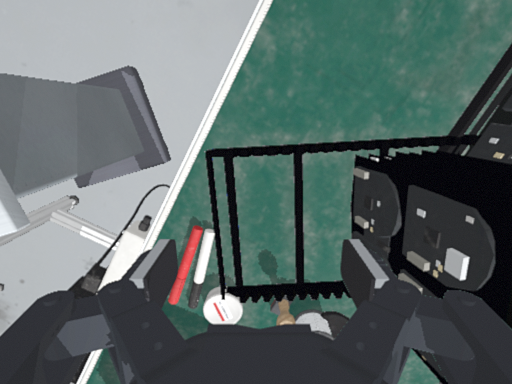

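```bash
cat >> h.py <<'E'
from scipy.spatial.transform import Rotation as Ro
import json
CC=np.array([.522,.292]);YAW=46.0   # cabinet, refined later
def cab(x,y,z):
    a=np.radians(YAW);ex=np.array([np.cos(a),np.sin(a)]);ey=np.array([-np.sin(a),np.cos(a)])
    return np.r_[CC+x*ex+y*ey,z]
def plan(wps,step=45,ang=.14,p0=None,R0=None):
    """wps: list of (pos, [r,p,y] or None). prints rows in tool frame, in chunks of 5"""
    o=bot.get_obs()
    p=np.array(o['ee_pos']) if p0 is None else p0
    R=Ro.from_euler('xyz',o['tcp_rot'],degrees=True) if R0 is None else R0
    rows=[]
    for P,E in wps:
        P=np.array(P);T=R if E is None else Ro.from_euler('xyz',E,degrees=True)
        ps=p.copy();Rs=R;rv=(Rs.inv()*T).as_rotvec()
        n=max(1,int(np.ceil(np.linalg.norm(P-ps)*1000/step)),int(np.ceil(np.linalg.norm(rv)/ang)))
        for i in range(1,n+1):
            tp=ps+(P-ps)*i/n;tr=Rs*Ro.from_rotvec(rv*i/n)
            d=np.round(R.inv().apply(tp-p)*1000,0 if i<n else 1);w=np.round((R.inv()*tr).as_rotvec(),3)
            rows.append([float(x)+0. for x in d]+[float(x)+0. for x in w])
            p=p+R.apply(d/1000);R=R*Ro.from_rotvec(w)
    for i in range(0,len(rows),5): print(json.dumps([rows[i:i+5]]))
    print('end',p.round(4),R.as_euler('xyz',degrees=True).round(2))
    return rows
def st():
    o=bot.get_obs();print(round(o['time'],2),'p',o['ee_pos'].round(4),'r',o['tcp_rot'].round(2),'f',o['wrist_force'].round(1),'open',round(o['opening']*1000,1),'q',o['q'].round(1))
E
python3 - <<'E'
from h import *
plan([([.50,.27,.30],[180,0,-134])])
E
```

```text
[[[-40.0, -15.0, -5.0, 0.0, 0.0, -0.109], [-39.0, -20.0, -5.0, 0.0, 0.0, -0.108], [-36.0, -23.0, -5.0, 0.0, 0.0, -0.109], [-34.0, -27.0, -5.0, 0.0, 0.0, -0.108], [-30.0, -31.0, -5.0, 0.0, 0.0, -0.109]]]
[[[-27.0, -34.0, -5.0, 0.0, 0.0, -0.108], [-23.0, -37.0, -5.0, 0.0, 0.0, -0.109], [-19.0, -38.0, -5.0, 0.0, 0.0, -0.109], [-15.0, -41.0, -5.0, 0.0, 0.0, -0.108], [-9.7, -42.1, -4.7, 0.0, 0.0, -0.109]]]
end [0.5  0.27 0.3 ] [-180.     -0.   -133.98]
```

servo_tool(
  motion=[
    [[-40,-15,-5,0,0,-0.109],[-39,-20,-5,0,0,-0.108],[-36,-23,-5,0,0,-0.109],[-34,-27,-5,0,0,-0.108],[-30,-31,-5,0,0,-0.109]],
  ],
)

```text
time: 1.95
ee_pos: [0.3277, 0.398, 0.2756]
tcp_rot: [180.0, 0.0, -164.8]
wrist_force: [0.3, 1.0, -0.6]
opening: 0.0856
```

servo_tool(
  motion=[
    [[-27,-34,-5,0,0,-0.108],[-23,-37,-5,0,0,-0.109],[-19,-38,-5,0,0,-0.109],[-15,-41,-5,0,0,-0.108],[-10,-42,-5,0,0,-0.109]],
  ],
)

```text
time: 2.45
ee_pos: [0.5015, 0.2689, 0.3006]
tcp_rot: [-180.0, 0.0, -133.7]
wrist_force: [-0.8, 1.2, -0.5]
opening: 0.0852
```

servo_tool(
  motion=[
    [[0,0,0,0,0,0],[0,0,0,0,0,0]],
  ],
)

```text
time: 2.65
ee_pos: [0.5008, 0.2696, 0.3]
tcp_rot: [180.0, -0.0, -134.2]
wrist_force: [-0.4, -0.7, 1.3]
opening: 0.0853
```

```bash
python3 - <<'E'
from h import *
st()
c=bot.camera('wrist');save(c,'w1')
for l in ['cabinet','active_handle','passive_handle']:
    print(l,[(np.round(r['rect']).tolist(),round(r['confidence'],2)) for r in bot.look_for(c,l)])
for n,P in [('ah',cab(0,-15,.126)),('ah1',cab(0.045,-.015,.126)),('ah2',cab(-.045,-.015,.126)),('ph1',cab(-.005,.037,.12)),('ph2',cab(-.071,.037,.12)),('c1',cab(.085,.097,.081)),('c2',cab(-.085,.097,.081)),('c3',cab(-.085,-.097,.081)),('c4',cab(.085,-.097,.081))]: print(n,proj(c,P).round(1))
E
```

```text
2.65 p [0.5008 0.2696 0.3   ] r [ 1.7998e+02 -3.0000e-02 -1.3415e+02] f [-0.4 -0.7  1.3] open 85.3 q [ 28.3   9.2  20.3 101.2   0.  -17.6]
cabinet [([178.0, 123.0, 164.0, 134.0], 0.94)]
active_handle [([175.0, 126.0, 96.0, 130.0], 0.63)]
passive_handle [([270.0, 132.0, 67.0, 120.0], 0.82)]
ah [-12694.1    237.9]
ah1 [246.  240.3]
ah2 [244.7 165. ]
ph1 [290.8 198.2]
ph2 [292.7 140. ]
c1 [329.4 251.7]
c2 [339.2 124.6]
c3 [177.6 125.1]
c4 [188.2 252.1]
```

View pics/w1.png

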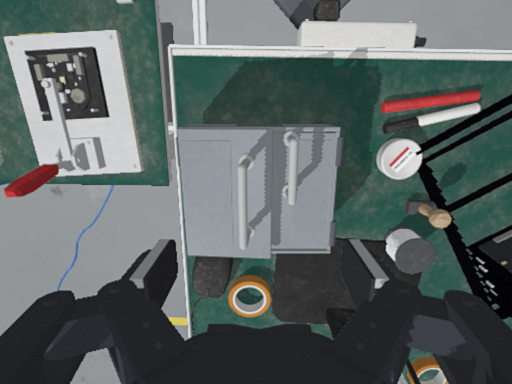

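```bash
python3 - <<'E'
from h import *
a=cv2.imread('pics/w1.png');cv2.imwrite('pics/w1b.png',cv2.resize(a[115:265,165:350],None,fx=4,fy=4,interpolation=cv2.INTER_CUBIC))
E
```

```text
(no output)
```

View pics/w1b.png

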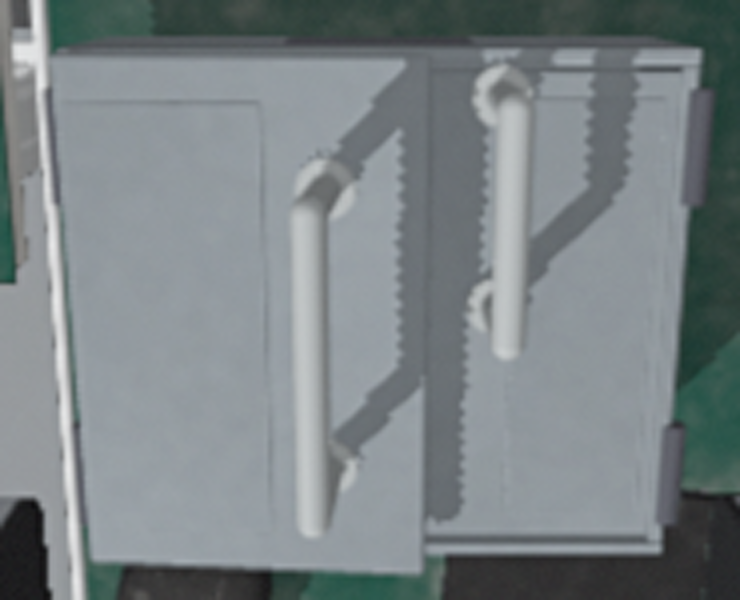

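```bash
python3 - <<'E'
from h import *
import scipy.optimize as so
c=bot.camera('wrist')
ex=lambda u,v:(165+u/4,115+v/4)
obs=[((308,203),(-.047,-.015,.126)),((314,532),(.045,-.015,.126)),((511,95),(-.073,.037,.12)),((508,357),(-.004,.037,.12)),((699,52),(-.085,.097,.081)),((661,552),(.085,.097,.081))]
for (u,v),m in obs: print(ray(c,*ex(u,v),m[2]).round(4), cab(*m).round(4))
a=(ray(c,*ex(311,368),.126));b=ray(c,*ex(510,227),.12)
print(a,b)
E
```

```text
[0.5031 0.2493 0.126 ] [0.5001 0.2478 0.126 ]
[0.572 0.321 0.126] [0.564 0.314 0.126]
[0.4438 0.267  0.12  ] [0.4447 0.2652 0.12  ]
[0.4945 0.3221 0.12  ] [0.4926 0.3148 0.12  ]
[0.3938 0.3029 0.081 ] [0.3932 0.2982 0.081 ]
[0.5099 0.4247 0.081 ] [0.5113 0.4205 0.081 ]
[0.5361239  0.28365816 0.126     ] [0.46834497 0.29391531 0.12      ]
```

```bash
sed -i 's/^CC=.*/CC=np.array([.523,.296]);YAW=46.4/' h.py; python3 - <<'E'
from h import *
plan([([.537,.2845,.20],[180,0,-133.6]),([.537,.2845,.126],None)],step=42)
E
```

```text
[[[-12.0, -6.0, 33.0, 0.0, 0.0, -0.002], [-12.0, -6.0, 34.0, 0.0, 0.0, -0.002], [-11.7, -5.9, 33.5, 0.0, 0.0, -0.002], [0.0, 0.0, 37.0, 0.0, 0.0, 0.0], [0.0, 0.0, 37.0, 0.0, 0.0, 0.0]]]
end [0.537  0.2845 0.126 ] [ 1.8000e+02  1.0000e-02 -1.3357e+02]
```

servo_tool(
  motion=[
    [[-12,-6,33,0,0,-0.002],[-12,-6,34,0,0,-0.002],[-12,-6,33,0,0,-0.002],[0,0,0,0,0,0]],
  ],
  gripper=40,
)

```text
time: 3.3
ee_pos: [0.5367, 0.2839, 0.1952]
tcp_rot: [179.9, -0.4, -133.6]
wrist_force: [-1.0, -0.2, -0.5]
opening: 0.04
```

```bash
python3 - <<'E'
from h import *
st()
c=bot.camera('wrist');save(c,'w2')
E
```

```text
3.3 p [0.5367 0.2839 0.1952] r [ 179.87   -0.4  -133.59] f [-1.  -0.2 -0.5] open 40.0 q [ 27.9  12.6  12.5  90.3   0.  -18.5]
```

View pics/w2.png

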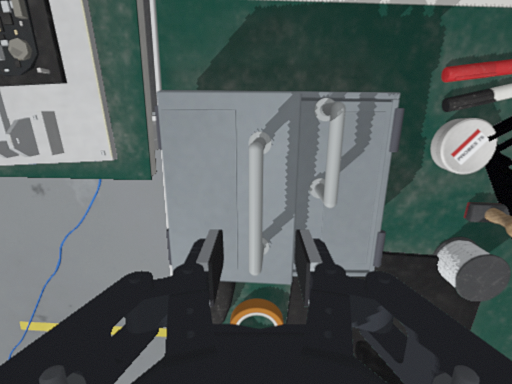

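The handle (column 256) is centred between the fingers (about 215 and 300), so I'll descend and grip.

servo_tool(
  motion=[
    [[0,0,35,0,0,0],[0,0,35,0,0,0],[0,0,0,0,0,0]],
  ],
)

```text
time: 3.65
ee_pos: [0.5362, 0.2833, 0.1283]
tcp_rot: [179.9, -0.2, -133.6]
wrist_force: [-0.6, 0.4, -0.0]
opening: 0.0402
```

servo_tool(
  motion=[
    [[0,0,0,0,0,0],[0,0,0,0,0,0],[0,0,0,0,0,0],[0,0,0,0,0,0],[0,0,0,0,0,0]],
  ],
  gripper=0,
  newtons=30,
)

```text
time: 4.15
ee_pos: [0.5388, 0.2844, 0.1318]
tcp_rot: [-180.0, 0.2, -133.6]
wrist_force: [2.7, 3.1, 1.8]
opening: 0.0084
```

```bash
python3 - <<'E'
from h import *
st()
o=bot.get_obs(); p=o['ee_pos']
a=np.radians(YAW); ey=np.array([-np.sin(a),np.cos(a)]);ex=np.array([np.cos(a),np.sin(a)])
d=(p[:2]-CC); print('cab xy',d@ex,d@ey)
E
```

```text
4.15 p [0.5388 0.2844 0.1318] r [-1.7999e+02  1.7000e-01 -1.3363e+02] f [2.7 3.1 1.8] open 8.4 q [ 27.8  12.2   5.1  82.7   0.  -18.6]
cab xy 0.002522586351735505 -0.019420108557050095
```

```bash
cat >> h.py <<'E'
def arc(sgn,ry,rz,th0,th1,n,phi0,phi1):
    """sgn -1 active (hinge at -y), +1 passive. handle from hinge ry (along), rz (normal)"""
    o=bot.get_obs();p=np.array(o['ee_pos']);R=Ro.from_euler('xyz',o['tcp_rot'],degrees=True)
    a=np.radians(YAW);ex=np.array([np.cos(a),np.sin(a),0]);ey=np.array([-np.sin(a),np.cos(a),0]);ez=np.array([0,0,1])
    f=lambda t:-sgn*ey*(ry*np.cos(t)-rz*np.sin(t))+ez*(ry*np.sin(t)+rz*np.cos(t))
    w=[]
    for i in range(1,n+1):
        t=th0+(th1-th0)*i/n;ph=phi0+(phi1-phi0)*i/n-phi0
        w.append((p+f(t)-f(th0),(Ro.from_rotvec(-sgn*ph*ex)*R).as_euler('xyz',degrees=True)))
    return plan(w,step=49,ang=.149)
E
python3 - <<'E'
from h import *
st()
arc(-1,.084,.045,0,1.88,20,0,.45)
E
```

```text
4.15 p [0.5388 0.2844 0.1318] r [-1.7999e+02  1.7000e-01 -1.3363e+02] f [2.7 3.1 1.8] open 8.4 q [ 27.8  12.2   5.1  82.7   0.  -18.6]
[[[0.0, -4.6, -7.7, -0.022, 0.0, 0.0], [0.0, -5.1, -7.3, -0.023, 0.0, 0.0], [-0.1, -5.7, -7.0, -0.022, 0.0, 0.0], [0.0, -6.1, -6.5, -0.023, 0.0, 0.0], [0.0, -6.6, -6.1, -0.022, 0.0, 0.0]]]
[[[0.0, -7.0, -5.6, -0.023, 0.0, 0.0], [0.0, -7.4, -5.0, -0.022, 0.0, 0.0], [-0.1, -7.7, -4.6, -0.023, 0.0, 0.001], [0.0, -8.0, -3.9, -0.022, 0.0, 0.0], [0.0, -8.3, -3.4, -0.023, 0.0, 0.0]]]
[[[0.0, -8.5, -2.8, -0.022, 0.0, 0.0], [0.0, -8.7, -2.2, -0.023, 0.0, 0.0], [0.0, -8.8, -1.5, -0.022, 0.0, 0.0], [0.0, -8.9, -0.9, -0.023, 0.0, 0.0], [-0.1, -9.0, -0.3, -0.022, 0.0, 0.0]]]
[[[0.0, -8.9, 0.4, -0.023, 0.0, 0.0], [0.0, -8.9, 1.0, -0.022, 0.0, 0.0], [0.0, -8.8, 1.6, -0.023, 0.0, 0.0], [0.0, -8.7, 2.3, -0.022, 0.0, 0.0], [0.1, -8.5, 2.8, -0.023, 0.0, 0.0]]]
end [0.6492 0.1792 0.1532] [ 154.23    0.16 -133.69]
```

servo_tool(
  motion=[
    [[0,-4.6,-7.7,-0.022,0,0],[0,-5.1,-7.3,-0.023,0,0],[0,-5.7,-7,-0.022,0,0],[0,-6.1,-6.5,-0.023,0,0],[0,-6.6,-6.1,-0.022,0,0]],
  ],
)

```text
time: 4.65
ee_pos: [0.5594, 0.2643, 0.1632]
tcp_rot: [173.4, 0.0, -133.6]
wrist_force: [3.0, 6.9, -9.0]
opening: 0.0089
```

```bash
python3 - <<'E'
from h import *
st()
c=bot.camera('wrist');save(c,'w3')
E
```

```text
4.65 p [0.5594 0.2643 0.1632] r [ 1.7340e+02  3.0000e-02 -1.3359e+02] f [ 3.   6.9 -9. ] open 8.9 q [ 22.7  16.1  13.1  89.5   6.1 -23.9]
```

View pics/w3.png

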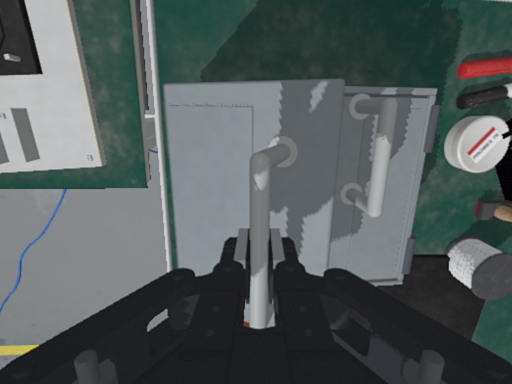

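The active door is lifting, with the handle held at (260,240).

servo_tool(
  motion=[
    [[0,-7,-5.6,-0.023,0,0],[0,-7.4,-5,-0.022,0,0],[0,-7.7,-4.6,-0.023,0,0],[0,-8,-3.9,-0.022,0,0],[0,-8.3,-3.4,-0.023,0,0]],
  ],
)

```text
time: 5.2
ee_pos: [0.5888, 0.2359, 0.18]
tcp_rot: [166.9, 0.0, -133.6]
wrist_force: [-2.7, 6.6, 1.3]
opening: 0.0088
```

servo_tool(
  motion=[
    [[0,-8.5,-2.8,-0.022,0,0],[0,-8.7,-2.2,-0.023,0,0],[0,-8.8,-1.5,-0.022,0,0],[0,-8.9,-0.9,-0.023,0,0],[0,-9,-0.3,-0.022,0,0]],
  ],
)

```text
time: 5.7
ee_pos: [0.6208, 0.2048, 0.1769]
tcp_rot: [160.5, 0.1, -133.6]
wrist_force: [-3.2, 2.3, 6.2]
opening: 0.0086
```

servo_tool(
  motion=[
    [[0,-8.9,0.4,-0.023,0,0],[0,-8.9,1,-0.022,0,0],[0,-8.8,1.6,-0.023,0,0]],
  ],
)

```text
time: 6.0
ee_pos: [0.6382, 0.1882, 0.1645]
tcp_rot: [156.7, 0.0, -133.6]
wrist_force: [-2.9, 0.0, 5.8]
opening: 0.0085
```

```bash
cat >> h.py <<'E'
def cabxy(p):
    a=np.radians(YAW); ey=np.array([-np.sin(a),np.cos(a)]);ex=np.array([np.cos(a),np.sin(a)])
    d=(p[:2]-CC); return np.array([d@ex,d@ey,p[2]])
E
python3 - <<'E'
from h import *
st();print(cabxy(bot.get_obs()['ee_pos']).round(4))
c=bot.camera('wrist');save(c,'w4')
E
```

```text
6.0 p [0.6382 0.1882 0.1645] r [ 1.5667e+02  4.0000e-02 -1.3364e+02] f [-2.9  0.   5.8] open 8.5 q [  9.2  35.1  36.1 105.6  18.4 -39.6]
[ 0.0014 -0.1578  0.1645]
```

View pics/w4.png

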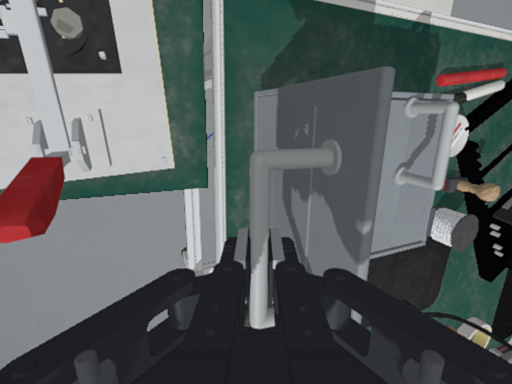

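servo_tool(
  motion=[
    [[0,-8.7,2.3,-0.022,0,0],[0,-8.5,2.8,-0.023,0,0],[0,-3,1.5,0,0,0],[0,0,0,0,0,0]],
  ],
)

```text
time: 6.45
ee_pos: [0.6493, 0.1775, 0.1506]
tcp_rot: [154.1, 0.0, -133.7]
wrist_force: [-5.9, 0.8, 10.2]
opening: 0.0085
```

```bash
python3 - <<'E'
from h import *
st();p=cabxy(bot.get_obs()['ee_pos']);print(p.round(4), np.arctan2(p[2]-.081,p[1]+.099)-np.arctan2(45,84))
c=bot.camera('scene');save(c,'s4')
c=bot.camera('top');save(c,'t4')
for n in ('s4','t4'):
  a=cv2.imread(f'pics/{n}.png');a=a[60:260,120:380];cv2.imwrite(f'pics/{n}b.png',cv2.resize(a,None,fx=3,fy=3,interpolation=cv2.INTER_CUBIC))
E
```

```text
6.45 p [0.6493 0.1775 0.1506] r [ 1.5406e+02  4.0000e-02 -1.3367e+02] f [-5.9  0.8 10.2] open 8.5 q [  7.5  38.8  39.3 107.4  20.  -41.8]
[ 0.0013 -0.1732  0.1506] 1.8962054314708787
```

View pics/s4b.png

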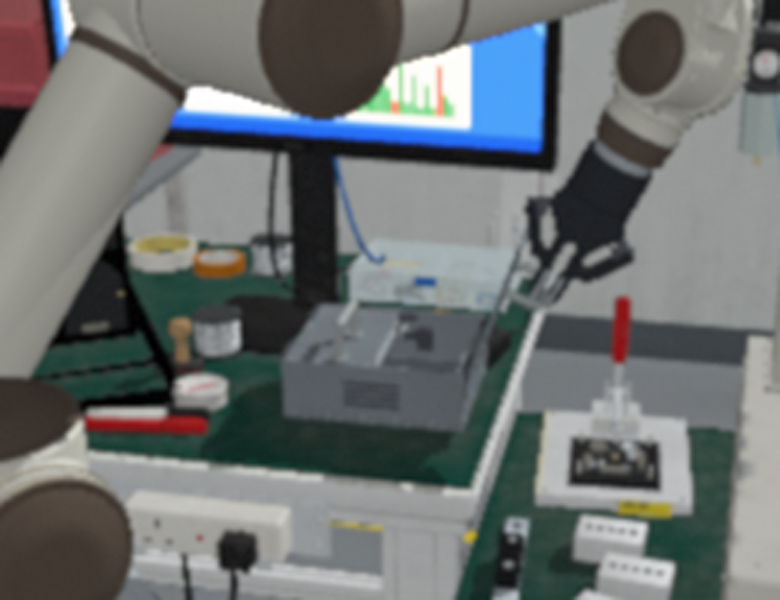

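View pics/t4b.png

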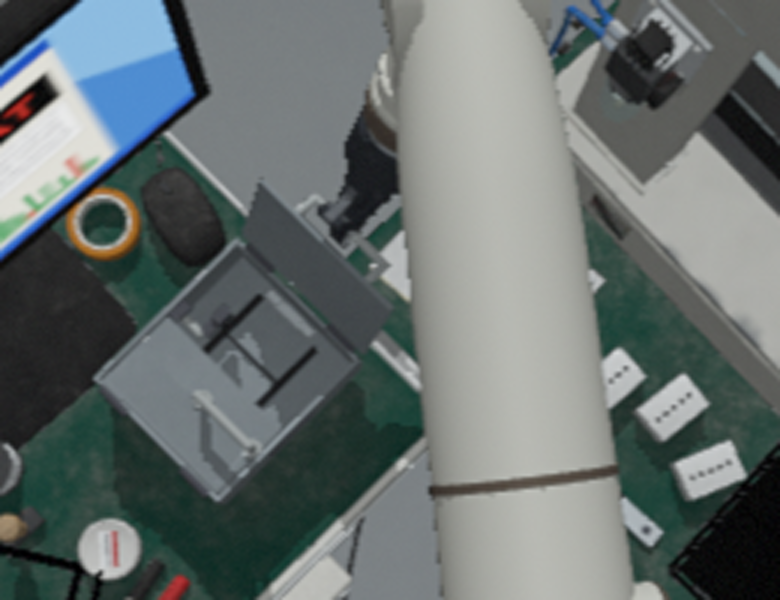

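servo_tool(
  motion=[
    [[0,0,0,0,0,0],[0,0,0,0,0,0],[0,0,0,0,0,0]],
  ],
  gripper=26,
)

```text
time: 6.85
ee_pos: [0.65, 0.177, 0.1485]
tcp_rot: [154.2, -0.0, -133.6]
wrist_force: [-0.2, 0.0, 0.3]
opening: 0.0258
```

servo_tool(
  motion=[
    [[0,0,-20,0,0,0],[0,0,-30,0,0,0],[0,10,-30,0,0,0],[0,10,-30,0,0,0]],
  ],
)

```text
time: 7.25
ee_pos: [0.6715, 0.1565, 0.254]
tcp_rot: [154.2, 0.0, -133.7]
wrist_force: [1.4, 0.0, 1.6]
opening: 0.0261
```

```bash
python3 - <<'E'
from h import *
st();print(cabxy(bot.get_obs()['ee_pos']).round(4))
# view pose over knob: camera toward -x_c of tcp
print(cab(.06,-.033,.24))
plan([(cab(0.02,-.13,.27),[180,0,-133.6]),(cab(0.07,-.033,.24),None)])
E
```

```text
7.25 p [0.6715 0.1565 0.254 ] r [ 1.5424e+02  3.0000e-02 -1.3366e+02] f [1.4 0.  1.6] open 26.1 q [  5.8  50.3  69.3 126.4  19.3 -43.5]
[ 0.0014 -0.2037  0.254 ]
[0.58827484 0.31669287 0.24      ]
[[[-5.0, 18.0, 4.0, 0.112, 0.0, 0.0], [-4.0, 19.0, 3.0, 0.113, 0.0, 0.0], [-5.0, 19.0, 0.0, 0.112, 0.0, -0.001], [-4.5, 18.7, -2.0, 0.113, 0.001, 0.0], [-17.0, 32.0, 10.0, 0.0, 0.0, 0.0]]]
[[[-16.0, 33.0, 10.0, 0.0, 0.0, 0.0], [-17.0, 32.0, 10.0, 0.0, 0.0, 0.0]]]
end [0.5952 0.3239 0.24  ] [-1.7998e+02 -2.0000e-02 -1.3360e+02]
```

servo_tool(
  motion=[
    [[-5,18,4,0.112,0,0],[-4,19,3,0.113,0,0],[-5,19,0,0.112,0,0],[-4,19,-2,0.113,0,0],[-17,32,10,0,0,0]],
  ],
  gripper=0,
)

```text
time: 7.75
ee_pos: [0.621, 0.2526, 0.2641]
tcp_rot: [178.9, 0.2, -133.6]
wrist_force: [-1.1, -0.5, 0.8]
opening: 0.0001
```

servo_tool(
  motion=[
    [[-16,33,10,0,0,0],[-17,32,10,0,0,0],[0,0,0,0,0,0]],
  ],
)

```text
time: 8.05
ee_pos: [0.5952, 0.3246, 0.2401]
tcp_rot: [178.4, -0.2, -133.3]
wrist_force: [-0.2, -0.5, -0.5]
opening: -0.0001
```

```bash
python3 - <<'E'
from h import *
st();print(cabxy(bot.get_obs()['ee_pos']).round(4))
c=bot.camera('wrist');save(c,'w5')
print([(np.round(r['rect']).tolist(),round(r['confidence'],2)) for r in bot.look_for(c,'bolt_knob')])
E
```

```text
8.05 p [0.5952 0.3246 0.2401] r [ 178.44   -0.18 -133.34] f [-0.2 -0.5 -0.5] open -0.1 q [ 28.   24.5  32.5  98.7   1.4 -18.6]
[ 0.0705 -0.0325  0.2401]
[([246.0, 146.0, 34.0, 29.0], 0.71)]
```

View pics/w5.png

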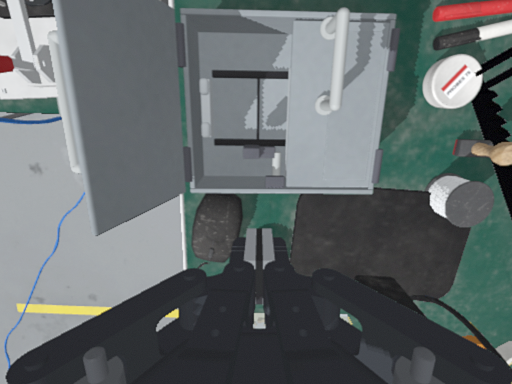

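```bash
python3 - <<'E'
from h import *
a=cv2.imread('pics/w5.png');cv2.imwrite('pics/w5b.png',cv2.resize(a[0:200,175:400],None,fx=3.5,fy=3,interpolation=cv2.INTER_CUBIC))
c=bot.camera('wrist')
for u,v in [(243,146),(258,146),(243,158),(258,158),(251,152)]: print(u,v,cabxy(ray(c,u,v,.077)).round(4))
for P in [(.085,.097,.081),(-.085,.097,.081),(-.085,-.097,.081),(.085,-.097,.081)]: print(P,proj(c,cab(*P)).round(1))
E
```

```text
243 146 [ 0.0333 -0.0474  0.077 ]
258 146 [ 0.0333 -0.032   0.077 ]
243 158 [ 0.0458 -0.0476  0.077 ]
258 158 [ 0.0458 -0.032   0.077 ]
251 152 [ 0.0395 -0.0392  0.077 ]
(0.085, 0.097, 0.081) [377.2 194.3]
(-0.085, 0.097, 0.081) [400.1  15.5]
(-0.085, -0.097, 0.081) [185.3  13.2]
(0.085, -0.097, 0.081) [197.  195.4]
```

View pics/w5b.png

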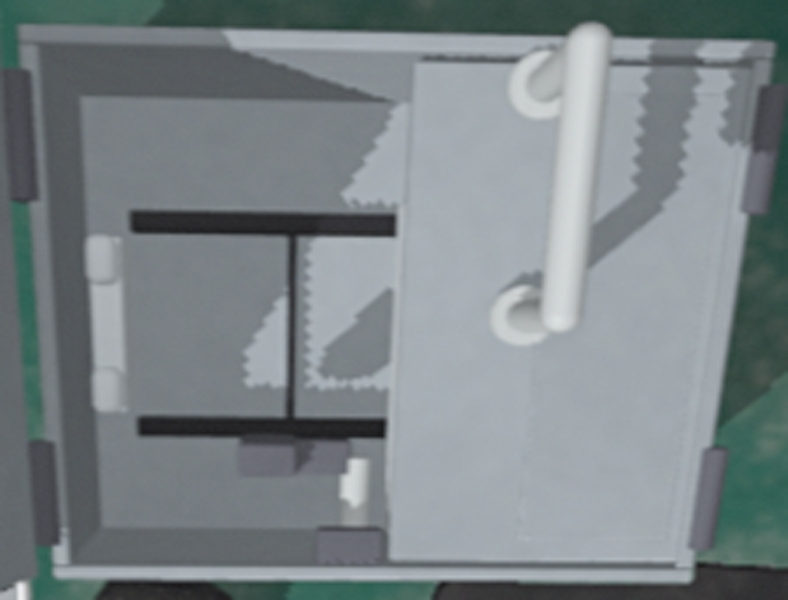

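```bash
python3 - <<'E'
from h import *
st()
c=bot.camera('wrist');save(c,'w6')
a=cv2.imread('pics/w6.png');cv2.imwrite('pics/w6b.png',cv2.resize(a[0:200,175:400],None,fx=3.5,fy=3,interpolation=cv2.INTER_CUBIC))
print(cabxy(bot.get_obs()['ee_pos']))
for u,v in [(20,28),(775,42),(693,582),(55,578)]: print(cabxy(ray(c,175+u/3.5,v/3,.081)).round(4))
for u,v in [(240,437),(295,475)]: print('k',cabxy(ray(c,175+u/3.5,v/3,.077)).round(4))
for u,v in [(107,235),(107,411)]: print('cheek',cabxy(ray(c,175+u/3.5,v/3,.059)).round(4))
for u,v in [(292,325)]: print('rib',cabxy(ray(c,175+u/3.5,v/3,.026)).round(4))
E
```

```text
8.2 p [0.5974 0.3207 0.2419] r [ 1.7854e+02 -9.0000e-02 -1.3357e+02] f [ 0.1 -0.3  0.3] open 0.1 q [ 27.7  24.4  32.6  98.7   1.4 -18.7]
[ 0.06907927 -0.03737626  0.24213482]
[-0.0883 -0.1017  0.081 ]
[-0.0862  0.0928  0.081 ]
[0.0848 0.0916 0.081 ]
[ 0.0819 -0.1045  0.081 ]
k [ 0.0329 -0.0478  0.077 ]
k [ 0.0461 -0.0316  0.077 ]
cheek [-0.0334 -0.0861  0.059 ]
cheek [ 0.0257 -0.0893  0.059 ]
rib [-0.0041 -0.0312  0.026 ]
```

View pics/w6b.png

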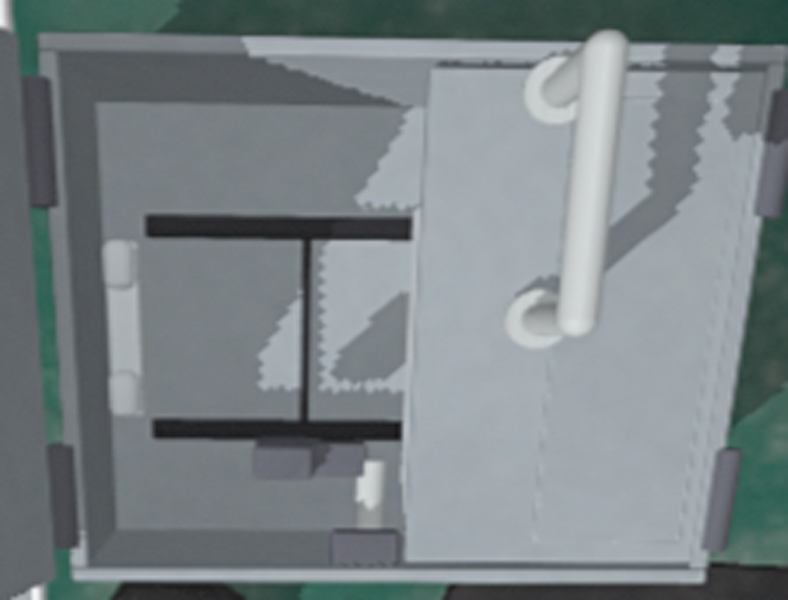

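```bash
cat > fit.py <<'E'
from h import *
from scipy.optimize import least_squares
def fit(c,obs):
    """obs: [(u,v),(x,y,z)] -> cabinet CC,YAW by least squares on ground-plane rays"""
    W=[ray(c,*uv,m[2])[:2] for uv,m in obs];M=np.array([m[:2] for _,m in obs])
    def r(s):
        a=s[2];Rm=np.array([[np.cos(a),-np.sin(a)],[np.sin(a),np.cos(a)]])
        return ((M@Rm.T+s[:2])-np.array(W)).ravel()
    s=least_squares(r,[*CC,np.radians(YAW)]).x
    print('fit',s[:2].round(4),np.degrees(s[2]).round(2),'res mm',(r(s).reshape(-1,2)*1000).round(1).tolist())
E
python3 - <<'E'
from fit import *
c=bot.camera('wrist');save(c,'w7')
st()
e=lambda u,v:(175+u/3.5,v/3)
fit(c,[(e(40,37),(-.085,-.097,.081)),(e(787,47),(-.085,.097,.081)),(e(706,582),(.085,.097,.081)),(e(72,580),(.085,-.097,.081))])
for u,v in [(253,442),(312,477)]: print('k',cabxy(ray(c,*e(u,v),.077)).round(4), ray(c,*e(u,v),.077).round(4))
for u,v in [(122,240),(126,414)]: print('cheek',cabxy(ray(c,*e(u,v),.059)).round(4))
for u,v in [(306,330)]: print('rib',cabxy(ray(c,*e(u,v),.026)).round(4))
E
```

```text
8.3 p [0.5979 0.32   0.2423] r [ 1.7854e+02 -5.0000e-02 -1.3365e+02] f [ 0.4 -0.5 -0.3] open -0.1 q [ 27.6  24.4  32.6  98.7   1.4 -18.7]
fit [0.5236 0.2943] 45.84 res mm [[-0.1, -0.8], [-0.3, 0.2], [0.5, -0.3], [-0.1, 0.9]]
k [ 0.0346 -0.0445  0.077 ] [0.5791 0.2903 0.077 ]
k [ 0.0468 -0.027   0.077 ] [0.5749 0.3113 0.077 ]
cheek [-0.0319 -0.0823  0.059 ]
cheek [ 0.0267 -0.084   0.059 ]
rib [-0.0023 -0.0271  0.026 ]
```

```bash
sed -i 's/^CC=.*/CC=np.array([.5236,.2943]);YAW=45.84/' h.py; python3 - <<'E'
from h import *
st()
k=cabxy(np.array([.577,.3008,.077]));print(k)
x=k[0]+.0235;y=k[1]-.003
plan([(cab(x,y,.15),[180,0,-134.16]),(cab(x,y,.079),None)],step=36)
E
```

```text
8.3 p [0.5979 0.32   0.2423] r [ 1.7854e+02 -5.0000e-02 -1.3365e+02] f [ 0.4 -0.5 -0.3] open -0.1 q [ 27.6  24.4  32.6  98.7   1.4 -18.7]
[ 0.04186496 -0.03378069  0.077     ]
[[[2.0, -1.0, 31.0, 0.008, 0.0, 0.003], [1.0, -1.0, 30.0, 0.009, -0.001, 0.003], [1.8, -1.0, 31.2, 0.008, 0.0, 0.003], [0.0, 0.0, 36.0, 0.0, 0.0, 0.0], [0.0, 0.0, 35.0, 0.0, 0.0, 0.0]]]
end [0.5955 0.3155 0.079 ] [ 179.98    0.   -134.17]
```

servo_tool(
  motion=[
    [[2,-1,31,0.008,0,0.003],[1,-1,30,0.009,0,0.003],[2,-1,21,0.008,0,0.003],[0,0,0,0,0,0],[0,0,0,0,0,0]],
  ],
)

```text
time: 8.8
ee_pos: [0.5953, 0.3155, 0.1608]
tcp_rot: [180.0, -0.1, -134.2]
wrist_force: [0.1, -0.0, 0.7]
opening: 0.0001
```

```bash
python3 - <<'E'
from h import *
st();print(cabxy(bot.get_obs()['ee_pos']).round(4))
c=bot.camera('wrist');save(c,'w8')
plan([(cab(.0654,-.037,.079),[180,0,-134.16])],step=36)
E
```

```text
8.8 p [0.5953 0.3155 0.1608] r [ 1.7996e+02 -5.0000e-02 -1.3417e+02] f [ 0.1 -0.   0.7] open 0.1 q [ 27.9  21.6  19.9  88.3   0.  -17.9]
[ 0.0651 -0.0367  0.1608]
[[[0.0, 0.0, 28.0, 0.0, 0.0, 0.0], [0.0, 0.0, 27.0, 0.0, 0.0, 0.0], [0.3, -0.4, 27.7, 0.0, 0.001, 0.0]]]
end [0.5957 0.3154 0.079 ] [ 1.7999e+02 -2.0000e-02 -1.3415e+02]
```

View pics/w8.png

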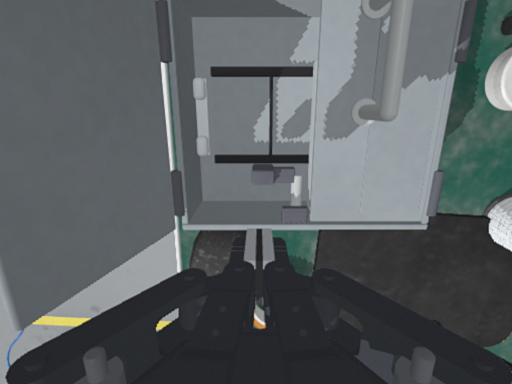

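The knob (262,174) lines up with the closed fingers (column 260), so I'll descend on its +x side.

servo_tool(
  motion=[
    [[0,0,28,0,0,0],[0,0,20,0,0,0],[0,0,20,0,0,0],[0,0,14,0,0,0],[0,0,0,0,0,0]],
  ],
)

```text
time: 9.35
ee_pos: [0.5946, 0.3159, 0.077]
tcp_rot: [179.9, -0.2, -134.1]
wrist_force: [-0.4, 0.5, -0.5]
opening: 0.0001
```

servo_tool(
  motion=[
    [[3,0,0,0,0,0],[3,0,0,0,0,0],[3,0,0,0,0,0],[3,0,0,0,0,0],[0,0,0,0,0,0]],
  ],
)

```text
time: 9.85
ee_pos: [0.5864, 0.3075, 0.0786]
tcp_rot: [180.0, -0.0, -134.1]
wrist_force: [1.4, -0.7, 0.2]
opening: 0.0001
```

```bash
python3 - <<'E'
from h import *
st();print(cabxy(bot.get_obs()['ee_pos']).round(4))
c=bot.camera('wrist');save(c,'w9')
E
```

```text
9.85 p [0.5864 0.3075 0.0786] r [ 1.7998e+02 -2.0000e-02 -1.3411e+02] f [ 1.4 -0.7  0.2] open 0.1 q [ 27.7  20.4   9.2  78.9   0.  -18.2]
[ 0.0532 -0.0359  0.0786]
```

View pics/w9.png

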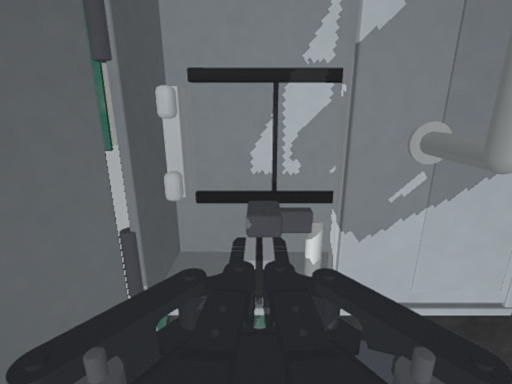

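servo_tool(
  motion=[
    [[4,0,0,0,0,0],[4,0,0,0,0,0],[4,0,0,0,0,0],[4,0,0,0,0,0],[0,0,0,0,0,0]],
  ],
)

```text
time: 10.4
ee_pos: [0.5763, 0.2971, 0.0785]
tcp_rot: [180.0, 0.2, -134.1]
wrist_force: [8.1, 7.3, -0.7]
opening: -0.0
```

servo_tool(
  motion=[
    [[1,0,0,0,0,0],[1,0,0,0,0,0],[0,0,0,0,0,0],[0,0,0,0,0,0]],
  ],
)

```text
time: 10.8
ee_pos: [0.5761, 0.2969, 0.0788]
tcp_rot: [180.0, 0.4, -134.1]
wrist_force: [12.9, 13.3, -3.7]
opening: -0.0001
```

```bash
python3 - <<'E'
from h import *
st();print(cabxy(bot.get_obs()['ee_pos']).round(4))
c=bot.camera('wrist');save(c,'w10')
E
```

```text
10.8 p [0.5761 0.2969 0.0788] r [ 180.      0.36 -134.06] f [12.9 13.3 -3.7] open -0.1 q [ 27.2  18.1   6.3  77.9   0.1 -18.7]
[ 0.0385 -0.0359  0.0788]
```

View pics/w10.png

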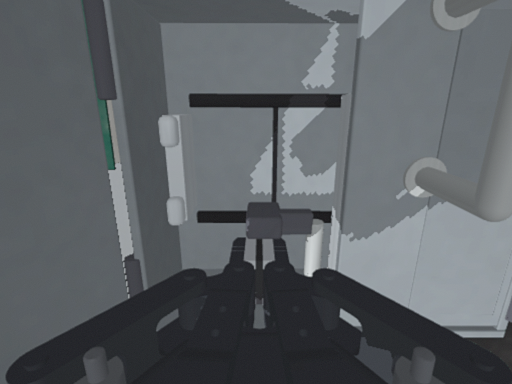

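The bolt is at its stop: the force rose to 18 N at x = 0.0385 m. I'll back off, rise and go over the passive handle.

servo_tool(
  motion=[
    [[-5,0,0,0,0,0],[-5,0,0,0,0,0],[0,0,-30,0,0,0],[0,0,-45,0,0,0],[0,0,-45,0,0,0]],
  ],
)

```text
time: 11.35
ee_pos: [0.5802, 0.3014, 0.1983]
tcp_rot: [179.9, -0.2, -134.1]
wrist_force: [0.2, 0.8, 0.4]
opening: -0.0003
```

```bash
python3 - <<'E'
from h import *
st();print(cabxy(bot.get_obs()['ee_pos']).round(4))
plan([(cab(-.038,.037,.20),[180,0,-134.16])],step=36)
E
```

```text
11.35 p [0.5802 0.3014 0.1983] r [ 179.92   -0.23 -134.11] f [0.2 0.8 0.4] open -0.3 q [ 27.4  19.2  20.9  92.   -0.  -18.4]
[ 0.0445 -0.0357  0.1983]
[[[21.0, 18.0, 0.0, 0.0, -0.001, 0.0], [20.0, 18.0, -1.0, 0.001, -0.001, 0.0], [21.0, 19.0, 0.0, 0.0, -0.001, 0.001], [20.5, 17.7, -0.4, 0.0, -0.001, 0.0]]]
end [0.4706 0.2928 0.2   ] [ 179.98   -0.   -134.16]
```

servo_tool(
  motion=[
    [[21,18,0,0,-0.001,0],[20,18,-1,0,-0.001,0],[21,19,0,0,-0.001,0],[20,18,0,0,0,0],[0,0,0,0,0,0]],
  ],
  gripper=40,
)

```text
time: 11.85
ee_pos: [0.4691, 0.2934, 0.1994]
tcp_rot: [179.9, 0.0, -134.0]
wrist_force: [0.4, 0.6, -0.4]
opening: 0.0399
```

```bash
python3 - <<'E'
from h import *
st();print(cabxy(bot.get_obs()['ee_pos']).round(4))
c=bot.camera('wrist');save(c,'w11')
E
```

```text
11.85 p [0.4691 0.2934 0.1994] r [ 1.7995e+02  5.0000e-02 -1.3405e+02] f [ 0.4  0.6 -0.4] open 39.9 q [ 32.    4.6   4.1  89.4   0.1 -14. ]
[-0.0387  0.0385  0.1994]
```

View pics/w11.png

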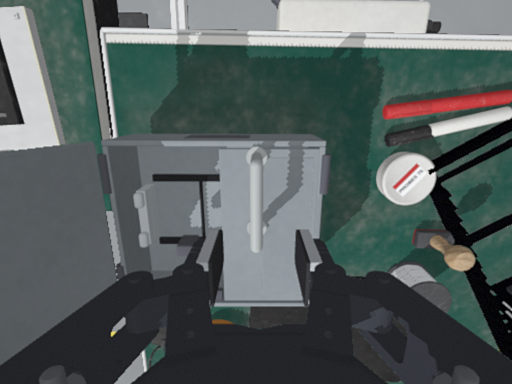

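servo_tool(
  motion=[
    [[0,0,40,0,0,0],[0,0,38,0,0,0],[0,0,0,0,0,0]],
  ],
)

```text
time: 12.2
ee_pos: [0.4699, 0.2924, 0.1156]
tcp_rot: [179.9, -0.4, -134.1]
wrist_force: [-0.0, -0.5, 0.1]
opening: 0.04
```

servo_tool(
  motion=[
    [[0,0,0,0,0,0],[0,0,0,0,0,0],[0,0,0,0,0,0],[0,0,0,0,0,0],[0,0,0,0,0,0]],
  ],
  gripper=0,
  newtons=30,
)

```text
time: 12.7
ee_pos: [0.4727, 0.2944, 0.1229]
tcp_rot: [-180.0, 0.3, -134.1]
wrist_force: [2.3, -0.3, 6.3]
opening: 0.0088
```

```bash
python3 - <<'E'
from h import *
st();print(cabxy(bot.get_obs()['ee_pos']).round(4))
arc(1,.060,.039,0,1.9,18,0,.5)
E
```

```text
12.7 p [0.4727 0.2944 0.1229] r [-179.96    0.3  -134.11] f [ 2.3 -0.3  6.3] open 8.8 q [ 31.9   5.   -4.   80.7   0.  -14. ]
[-0.0354  0.0366  0.1229]
[[[0.0, 4.4, -6.1, 0.028, 0.0, 0.0], [-0.1, 4.9, -5.8, 0.028, 0.0, 0.0], [0.0, 5.4, -5.3, 0.027, 0.0, 0.0], [0.0, 5.7, -4.9, 0.028, 0.0, -0.001], [-0.1, 6.1, -4.5, 0.028, 0.0, 0.0]]]
[[[0.0, 6.4, -3.9, 0.028, 0.0, 0.0], [0.0, 6.7, -3.5, 0.027, 0.0, 0.0], [0.0, 7.0, -2.9, 0.028, 0.0, 0.0], [0.0, 7.2, -2.4, 0.028, 0.0, 0.0], [-0.1, 7.3, -1.8, 0.028, 0.0, 0.0]]]
[[[0.0, 7.4, -1.2, 0.028, 0.0, -0.001], [0.0, 7.6, -0.7, 0.027, 0.0, 0.0], [0.0, 7.5, -0.1, 0.028, 0.0, 0.0], [0.0, 7.5, 0.6, 0.028, 0.0, 0.0], [0.0, 7.5, 1.1, 0.028, 0.0, 0.0]]]
[[[0.0, 7.4, 1.6, 0.027, 0.0, 0.0], [0.0, 7.2, 2.3, 0.028, 0.0, -0.001], [0.0, 7.0, 2.8, 0.028, 0.0, 0.0]]]
end [0.3893 0.3754 0.128 ] [-151.31    0.25 -133.95]
```

servo_tool(
  motion=[
    [[0,4.4,-6.1,0.028,0,0],[0,4.9,-5.8,0.028,0,0],[0,5.4,-5.3,0.027,0,0],[0,5.7,-4.9,0.028,0,0],[0,6.1,-4.5,0.028,0,0]],
  ],
)

```text
time: 13.2
ee_pos: [0.454, 0.3126, 0.1479]
tcp_rot: [-171.7, 0.3, -134.2]
wrist_force: [11.3, -6.2, 3.6]
opening: 0.0086
```

servo_tool(
  motion=[
    [[0,6.4,-3.9,0.028,0,0],[0,6.7,-3.5,0.027,0,0],[0,7,-2.9,0.028,0,0],[0,7.2,-2.4,0.028,0,0],[0,7.3,-1.8,0.028,0,0]],
  ],
)

```text
time: 13.7
ee_pos: [0.4276, 0.3383, 0.1577]
tcp_rot: [-163.7, 0.5, -134.2]
wrist_force: [5.3, -5.1, 5.2]
opening: 0.0089
```

```bash
python3 - <<'E'
from h import *
st();p=cabxy(bot.get_obs()['ee_pos']);print(p.round(4), np.arctan2(p[2]-.081,.097-p[1])-np.arctan2(39,60))
c=bot.camera('wrist');save(c,'w12')
E
```

```text
13.7 p [0.4276 0.3383 0.1577] r [-163.75    0.47 -134.19] f [ 5.3 -5.1  5.2] open 8.9 q [ 46.2   2.5  -4.   83.2 -16.3   0.4]
[-0.0353  0.0996  0.1577] 1.0277094002997103
```

View pics/w12.png

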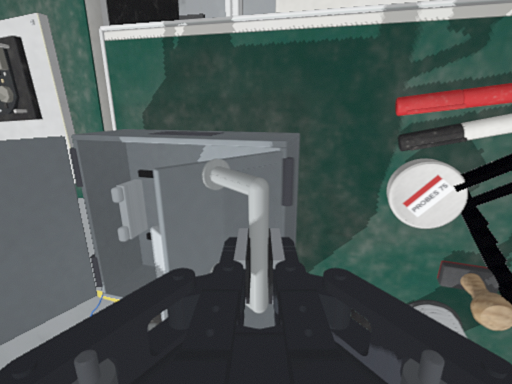

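The passive door is at about 1.03 rad and following, so I'll continue.

servo_tool(
  motion=[
    [[0,7.4,-1.2,0.028,0,0],[0,7.6,-0.7,0.027,0,0],[0,7.5,-0.1,0.028,0,0],[0,7.5,0.6,0.028,0,0],[0,7.5,1.1,0.028,0,0]],
  ],
)

```text
time: 14.25
ee_pos: [0.4011, 0.364, 0.1444]
tcp_rot: [-156.0, 0.4, -134.1]
wrist_force: [2.0, -1.9, 10.2]
opening: 0.009
```

servo_tool(
  motion=[
    [[0,7.4,1.6,0.027,0,0],[0,7.2,2.3,0.028,0,0],[0,7,2.8,0.028,0,0],[0,0,0,0,0,0]],
  ],
)

```text
time: 14.65
ee_pos: [0.3884, 0.3762, 0.1274]
tcp_rot: [-151.3, 0.3, -134.0]
wrist_force: [3.6, 2.9, 1.7]
opening: 0.0089
```

```bash
python3 - <<'E'
from h import *
st();p=cabxy(bot.get_obs()['ee_pos']);print(p.round(4), np.arctan2(p[2]-.081,.097-p[1])-np.arctan2(39,60))
E
```

```text
14.65 p [0.3884 0.3762 0.1274] r [-151.29    0.28 -134.03] f [3.6 2.9 1.7] open 8.9 q [ 57.5   6.9  -5.1  83.9 -28.1  13.1]
[-0.0354  0.154   0.1274] 1.8824223012874963
```

servo_tool(
  motion=[
    [[0,0,0,0,0,0],[0,0,0,0,0,0],[0,0,0,0,0,0]],
  ],
  gripper=24,
)

```text
time: 14.95
ee_pos: [0.388, 0.3746, 0.1262]
tcp_rot: [-151.4, 0.1, -134.1]
wrist_force: [-1.0, -0.9, 0.2]
opening: 0.0241
```

servo_tool(
  motion=[
    [[0,0,-20,0,0,0],[0,0,-30,0,0,0],[0,0,-40,0,0,0],[0,0,-45,0,0,0]],
  ],
)

```text
time: 15.35
ee_pos: [0.3411, 0.4192, 0.2455]
tcp_rot: [-151.4, 0.0, -134.2]
wrist_force: [0.6, 1.4, -0.1]
opening: 0.0241
```

```bash
python3 - <<'E'
from h import *
st();p=cabxy(bot.get_obs()['ee_pos']);print(p.round(4))
for n in ('scene','top'):
  c=bot.camera(n);save(c,n+'2')
  a=cv2.imread(f'pics/{n}2.png');a=a[100:260,120:380];cv2.imwrite(f'pics/{n}2b.png',cv2.resize(a,None,fx=3,fy=3,interpolation=cv2.INTER_CUBIC))
  print([(np.round(r['rect']).tolist(),round(r['confidence'],2)) for r in bot.look_for(c,'block_1')])
E
```

```text
15.35 p [0.3411 0.4192 0.2455] r [-1.5137e+02  2.0000e-02 -1.3417e+02] f [ 0.6  1.4 -0.1] open 24.1 q [ 63.8   9.9  11.1 100.8 -27.1  20.3]
[-0.0375  0.218   0.2455]
[([307.0, 256.0, 32.0, 17.0], 0.66), ([319.0, 243.0, 26.0, 17.0], 0.6), ([311.0, 234.0, 22.0, 10.0], 0.58)]
[([346.0, 209.0, 22.0, 23.0], 0.66), ([334.0, 185.0, 23.0, 22.0], 0.64), ([312.0, 173.0, 24.0, 28.0], 0.58)]
```

View pics/scene2b.png

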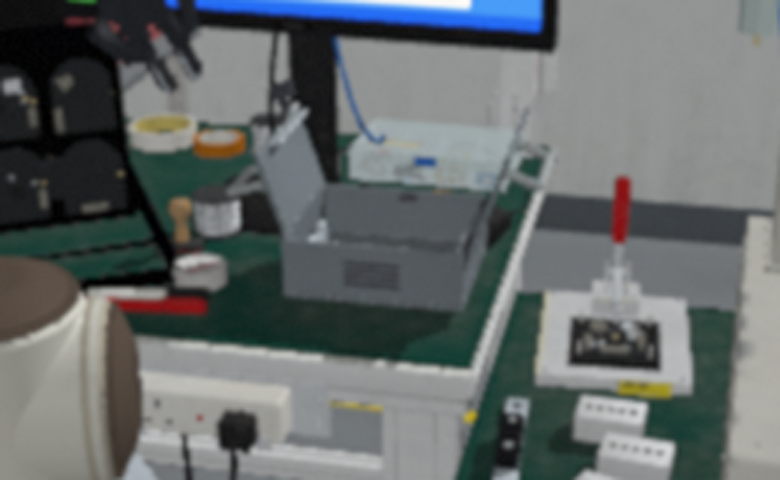

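View pics/top2b.png

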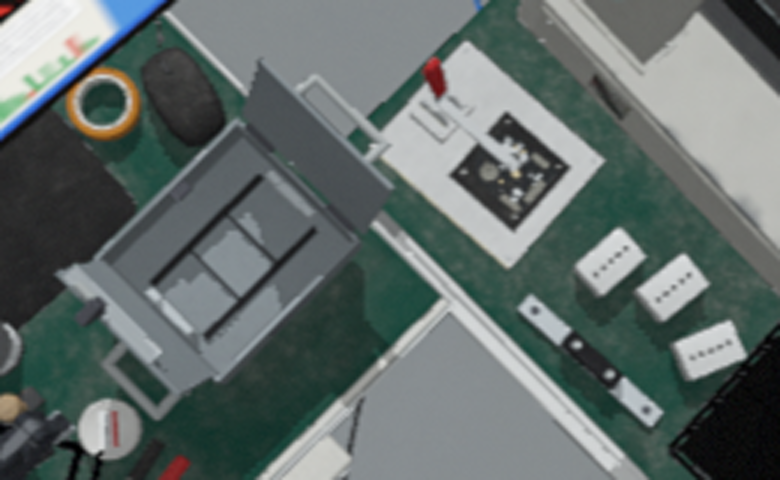

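Both doors stand open in the two views. Next I'll go over the blocks.

```bash
python3 - <<'E'
from h import *
plan([([.36,.36,.32],[180,0,-134.2]),([.47,.10,.30],None),([.53,-.08,.25],[180,0,-139])])
E
```

```text
[[[8.0, -21.0, -10.0, -0.125, 0.001, 0.0], [7.0, -20.0, -12.0, -0.124, 0.001, 0.001], [8.0, -18.0, -15.0, -0.125, 0.001, 0.0], [7.2, -15.8, -16.7, -0.125, 0.0, 0.0], [16.0, -37.0, 3.0, 0.0, 0.0, 0.0]]]
[[[15.0, -37.0, 3.0, 0.0, 0.0, 0.0], [16.0, -37.0, 3.0, 0.0, 0.0, 0.0], [16.0, -38.0, 2.0, 0.0, 0.0, 0.0], [15.0, -37.0, 3.0, 0.0, 0.0, 0.0], [16.0, -37.0, 3.0, 0.0, 0.0, 0.0]]]
[[[15.8, -37.1, 2.9, 0.0, 0.0, 0.0], [17.0, -34.0, 10.0, 0.0, 0.0, 0.017], [17.0, -34.0, 10.0, 0.0, 0.0, 0.017], [17.0, -34.0, 10.0, 0.0, 0.0, 0.017], [15.0, -35.0, 10.0, 0.0, 0.0, 0.016]]]
[[[15.6, -34.3, 10.0, 0.0, 0.0, 0.017]]]
end [ 0.53 -0.08  0.25] [ 1.7998e+02  2.0000e-02 -1.3899e+02]
```

servo_tool(
  motion=[
    [[8,-21,-10,-0.125,0.001,0],[7,-20,-12,-0.124,0.001,0],[8,-18,-15,-0.125,0.001,0],[7,-16,-17,-0.125,0,0],[16,-37,3,0,0,0]],
  ],
  gripper=80,
)

```text
time: 16.05
ee_pos: [0.3768, 0.3215, 0.3185]
tcp_rot: [179.8, 0.1, -134.2]
wrist_force: [1.0, -0.6, 0.6]
opening: 0.0802
```

servo_tool(
  motion=[
    [[15,-37,3,0,0,0],[16,-37,3,0,0,0],[16,-38,2,0,0,0],[15,-37,3,0,0,0],[16,-37,3,0,0,0]],
  ],
)

```text
time: 16.55
ee_pos: [0.4549, 0.1345, 0.3016]
tcp_rot: [180.0, -0.1, -134.2]
wrist_force: [0.6, 0.9, -0.4]
opening: 0.0804
```

servo_tool(
  motion=[
    [[16,-37,3,0,0,0],[17,-34,10,0,0,0.017],[17,-34,10,0,0,0.017],[17,-34,10,0,0,0.017],[15,-35,10,0,0,0.016]],
  ],
)

```text
time: 17.05
ee_pos: [0.5184, -0.0468, 0.2584]
tcp_rot: [179.9, -0.1, -138.1]
wrist_force: [1.7, 0.7, -0.6]
opening: 0.0803
```

servo_tool(
  motion=[
    [[16,-34,10,0,0,0.017],[0,0,0,0,0,0],[0,0,0,0,0,0],[0,0,0,0,0,0]],
  ],
)

```text
time: 17.45
ee_pos: [0.5293, -0.0802, 0.25]
tcp_rot: [180.0, -0.1, -139.0]
wrist_force: [0.4, 1.1, 0.3]
opening: 0.0802
```

```bash
python3 - <<'E'
from h import *
st()
c=bot.camera('wrist');save(c,'w13')
for l in ('block_1','bar'): print([(np.round(r['rect']).tolist(),round(r['confidence'],2)) for r in bot.look_for(c,l)])
E
```

```text
17.45 p [ 0.5293 -0.0802  0.25  ] r [ 1.7999e+02 -7.0000e-02 -1.3896e+02] f [0.4 1.1 0.3] open 80.2 q [ -8.6   3.    8.   95.   -0.  -49.6]
[([209.0, 94.0, 57.0, 36.0], 0.89), ([236.0, 140.0, 47.0, 39.0], 0.62), ([213.0, 20.0, 64.0, 56.0], 0.59)]
[([305.0, 32.0, 26.0, 148.0], 0.61)]
```

View pics/w13.png

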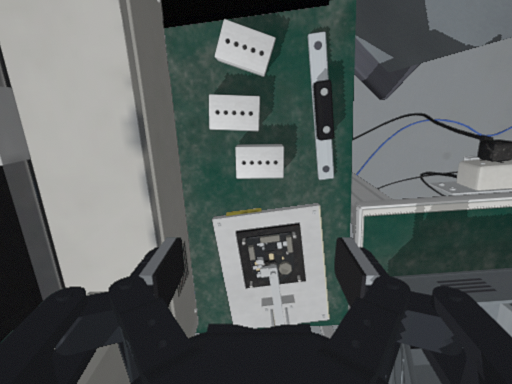

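```bash
cat > blk.py <<'E'
from h import *
def blocks(c,z=.025,thr=140,roi=None):
    im=c['color'].astype(int);m=((im.min(2)>thr)).astype(np.uint8)
    if roi: mm=np.zeros_like(m);l,t,w,h=roi;mm[t:t+h,l:l+w]=1;m*=mm
    m=cv2.morphologyEx(m,cv2.MORPH_CLOSE,np.ones((5,5),np.uint8))
    out=[]
    for k in cv2.findContours(m,cv2.RETR_EXTERNAL,cv2.CHAIN_APPROX_NONE)[0]:
        if cv2.contourArea(k)<200: continue
        P=np.array([ray(c,u,v,z)[:2]*1000 for u,v in k[:,0]],np.float32)
        (x,y),(w,h),a=cv2.minAreaRect(P)
        if w<h: w,h,a=h,w,a+90
        if 45<w<75 and 30<h<52: out.append((x/1000,y/1000,((a+90)%180)-90,w,h)); print(np.round(out[-1],4),cv2.boundingRect(k))
    return out
E
python3 - <<'E'
from blk import *
c=bot.camera('wrist')
for t in (120,150,180): print(t);blocks(c,thr=t)
E
```

```text
120
[  0.5221  -0.0846 -48.8823  60.564   41.0434] (236, 145, 48, 33)
[  0.4971  -0.1475 -51.0638  60.6903  40.7782] (209, 94, 51, 36)
[  0.435   -0.1837 -66.9799  60.6977  42.5688] (215, 19, 61, 56)
150
[  0.523   -0.0846 -48.8823  59.2141  39.8021] (236, 146, 47, 32)
[  0.4971  -0.1479 -50.4479  59.787   39.9812] (209, 94, 50, 36)
[  0.4349  -0.1839 -67.0119  59.7756  41.8689] (215, 19, 60, 56)
180
[  0.5224  -0.085  -48.8825  58.9676  38.4769] (236, 146, 47, 31)
[  0.4972  -0.1479 -51.5411  59.1703  38.7836] (209, 94, 50, 35)
[  0.4346  -0.1842 -66.629   59.0142  40.1181] (215, 19, 59, 55)
```

```bash
python3 - <<'E'
from h import *
st()
plan([([.5225,-.0847,.09],[180,0,-138.9]),([.5225,-.0847,.022],None)])
E
```

```text
17.65 p [ 0.5296 -0.0797  0.2507] r [-1.7995e+02 -3.0000e-02 -1.3889e+02] f [ 0.9  0.1 -0.5] open 80.2 q [ -8.5   3.    8.   95.   -0.1 -49.6]
[[[2.0, 0.0, 40.0, 0.0, 0.0, 0.0], [2.0, 1.0, 40.0, 0.0, 0.0, 0.0], [2.0, 0.0, 41.0, -0.001, 0.0, 0.0], [2.5, 0.0, 39.7, 0.0, -0.001, 0.0], [0.0, 0.0, 34.0, 0.0, 0.0, 0.0]]]
[[[0.1, 0.0, 34.0, 0.0, 0.0, 0.0]]]
end [ 0.5225 -0.0847  0.022 ] [ 1.7999e+02  2.0000e-02 -1.3889e+02]
```

servo_tool(
  motion=[
    [[2,0,40,0,0,0],[2,0,40,0,0,0],[2,0,40,0,0,0],[3,1,40,0,0,0],[0,0,20,0,0,0]],
  ],
)

```text
time: 18.15
ee_pos: [0.5204, -0.0851, 0.067]
tcp_rot: [179.9, -0.2, -138.9]
wrist_force: [0.5, -0.5, -0.0]
opening: 0.08
```

```bash
python3 - <<'E'
from h import *
st()
c=bot.camera('wrist');save(c,'w14')
plan([([.5225,-.0847,.022],[180,0,-138.9])])
E
```

```text
18.15 p [ 0.5204 -0.0851  0.067 ] r [ 179.87   -0.19 -138.91] f [ 0.5 -0.5 -0. ] open 80.0 q [ -9.3   2.6 -12.7  74.9  -0.1 -50.3]
[[[-2.5, -1.9, 42.9, 0.004, -0.005, 0.0]]]
end [ 0.5225 -0.0847  0.022 ] [ 179.98   -0.   -138.91]
```

View pics/w14.png

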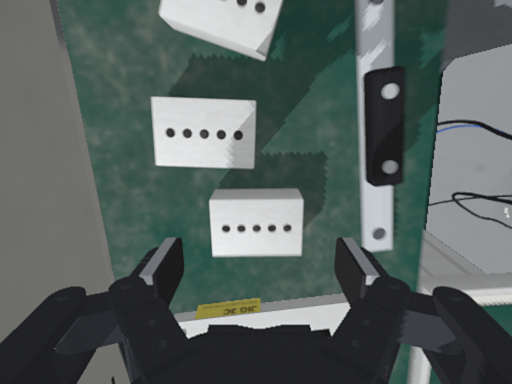

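The block (centre column 257) is centred between the fingers (165 and 355). I'll descend and grip.

servo_tool(
  motion=[
    [[-1,0,25,0,0,0],[0,0,17,0,0,0],[0,0,0,0,0,0],[0,0,0,0,0,0]],
  ],
)

```text
time: 18.6
ee_pos: [0.5233, -0.085, 0.0295]
tcp_rot: [-179.9, -0.0, -138.9]
wrist_force: [0.4, -1.2, 0.7]
opening: 0.0793
```

servo_tool(
  motion=[
    [[0,0,0,0,0,0],[0,0,0,0,0,0],[0,0,0,0,0,0],[0,0,0,0,0,0],[0,0,0,0,0,0]],
  ],
  gripper=40,
  newtons=40,
)

```text
time: 19.1
ee_pos: [0.5239, -0.0853, 0.0302]
tcp_rot: [-179.9, 0.0, -139.0]
wrist_force: [-1.3, 0.0, 5.0]
opening: 0.0588
```

```bash
python3 - <<'E'
from h import *
st()
c=bot.camera('wrist');save(c,'w15')
E
```

```text
19.1 p [ 0.5239 -0.0853  0.0302] r [-1.7987e+02  5.0000e-02 -1.3896e+02] f [-1.3  0.   5. ] open 58.8 q [ -9.2   3.9 -15.5  70.4  -0.  -50.3]
```

View pics/w15.png

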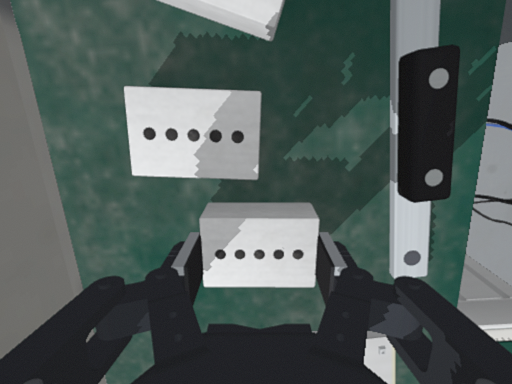

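```bash
python3 - <<'E'
from h import *
print(cab(0,.053,.25),cab(0,-.053,.25),cab(0,0,.25))
plan([([.515,-.06,.26],None),([.48,.14,.26],[180,0,-90]),(cab(0,.053,.25),[180,0,-44.16])])
E
```

```text
[0.48557795 0.33122322 0.25      ] [0.56162205 0.25737678 0.25      ] [0.5236 0.2943 0.25  ]
[[[-2.0, 4.0, -38.0, 0.0, 0.0, 0.0], [-1.0, 4.0, -39.0, 0.0, 0.0, 0.0], [-2.0, 4.0, -38.0, 0.0, 0.0, 0.0], [-2.0, 4.0, -38.0, 0.0, 0.0, 0.0], [-1.0, 4.0, -39.0, 0.0, 0.0, 0.0]]]
[[[-2.1, 4.4, -37.9, 0.0, 0.0, 0.0], [-15.0, 25.0, 0.0, 0.0, 0.0, -0.122], [-18.0, 23.0, 0.0, -0.001, 0.0, -0.122], [-20.0, 20.0, 0.0, 0.0, 0.0, -0.122], [-23.0, 18.0, 0.0, 0.0, 0.0, -0.122]]]
[[[-25.0, 15.0, 0.0, -0.001, 0.0, -0.122], [-27.0, 12.0, 0.0, 0.0, 0.0, -0.123], [-27.3, 8.0, -0.2, 0.0, 0.0, -0.122], [-32.0, -1.0, 2.0, 0.0, 0.0, -0.133], [-31.0, -5.0, 1.0, 0.0, 0.0, -0.134]]]
[[[-31.0, -9.0, 2.0, 0.0, 0.0, -0.133], [-29.0, -14.0, 2.0, 0.0, 0.0, -0.133], [-27.0, -17.0, 1.0, 0.0, 0.0, -0.133], [-24.3, -20.1, 2.0, 0.0, -0.001, -0.134]]]
end [0.4856 0.3312 0.25  ] [-1.7999e+02  3.0000e-02 -4.4140e+01]
```

servo_tool(
  motion=[
    [[-1,4,-20,0,0,0],[-2,4,-38,0,0,0],[-2,4,-38,0,0,0],[-2,4,-38,0,0,0],[-2,4,-39,0,0,0]],
  ],
)

```text
time: 19.65
ee_pos: [0.5163, -0.0639, 0.2035]
tcp_rot: [-179.9, -0.0, -139.0]
wrist_force: [1.0, 0.0, -2.0]
opening: 0.0584
```

```bash
python3 - <<'E'
from h import *
st()
c=bot.camera('wrist');save(c,'w16')
E
```

```text
19.65 p [ 0.5163 -0.0639  0.2035] r [-1.7994e+02 -3.0000e-02 -1.3897e+02] f [ 1.  0. -2.] open 58.4 q [ -7.    0.2  -0.1  89.7  -0.1 -48.1]
```

View pics/w16.png

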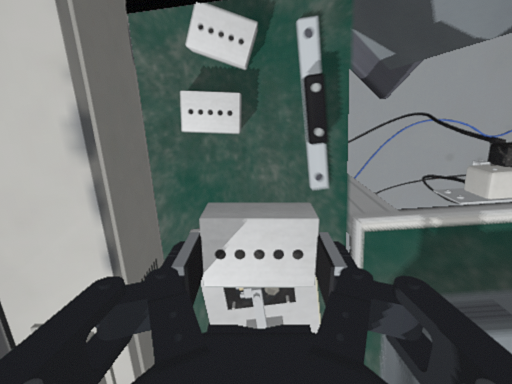

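The block is held without slip.

servo_tool(
  motion=[
    [[-2,4,-45,0,0,0],[-15,25,-5,0,0,-0.122],[-18,23,0,0,0,-0.122],[-20,20,0,0,0,-0.122],[-23,18,0,0,0,-0.122]],
  ],
)

```text
time: 20.2
ee_pos: [0.4952, 0.0553, 0.2518]
tcp_rot: [-180.0, -0.0, -110.7]
wrist_force: [-1.0, 0.4, -1.3]
opening: 0.0592
```

servo_tool(
  motion=[
    [[-25,15,0,0,0,-0.122],[-27,12,0,0,0,-0.123],[-27,8,0,0,0,-0.122],[-32,-1,2,0,0,-0.133],[-31,-5,1,0,0,-0.134]],
  ],
)

```text
time: 20.7
ee_pos: [0.4822, 0.2046, 0.2486]
tcp_rot: [-180.0, -0.0, -74.4]
wrist_force: [0.0, -0.8, -1.4]
opening: 0.0589
```

servo_tool(
  motion=[
    [[-31,-9,2,0,0,-0.133],[-29,-14,2,0,0,-0.133],[-27,-17,1,0,0,-0.133],[-24,-20,2,0,0,-0.134],[0,0,0,0,0,0]],
  ],
)

```text
time: 21.2
ee_pos: [0.4859, 0.3339, 0.24]
tcp_rot: [179.9, 0.0, -43.7]
wrist_force: [0.1, -0.2, -1.6]
opening: 0.0586
```

```bash
python3 - <<'E'
from h import *
st();print(cabxy(bot.get_obs()['ee_pos']).round(4))
c=bot.camera('wrist');save(c,'w17')
plan([(cab(0,.053,.14),[180,0,-44.16]),(cab(0,.053,.0525),None)])
E
```

```text
21.2 p [0.4859 0.3339 0.24  ] r [ 1.7992e+02  2.0000e-02 -4.3740e+01] f [ 0.1 -0.2 -1.6] open 58.6 q [  34.5   10.4   15.    94.6    0.  -101.8]
[0.0021 0.0547 0.24  ]
[[[0.0, 0.0, 33.0, 0.001, 0.0, 0.001], [0.0, 1.0, 34.0, 0.0, 0.0, 0.001], [0.5, 0.0, 33.4, 0.001, 0.0, 0.001], [0.0, 0.0, 44.0, 0.0, 0.0, 0.0], [-0.1, 0.0, 43.5, 0.0, 0.0, 0.0]]]
end [0.4855 0.3312 0.0525] [-1.7998e+02 -1.0000e-02 -4.4180e+01]
```

View pics/w17.png

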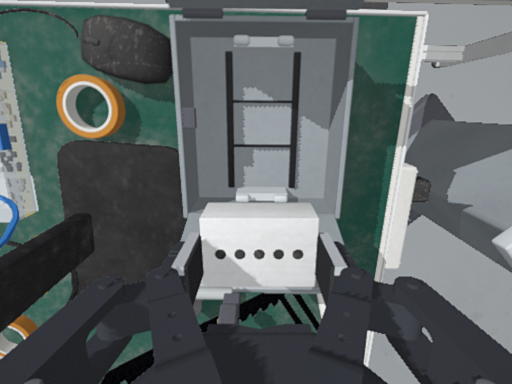

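```bash
python3 - <<'E'
from h import *
st()
c=bot.camera('wrist');save(c,'w18')
a=cv2.imread('pics/w18.png');cv2.imwrite('pics/w18b.png',cv2.resize(a[10:220,165:365],None,fx=3.5,fy=2.8,interpolation=cv2.INTER_CUBIC))
for P in [(.034,-.0265,.026),(-.034,-.0265,.026),(.034,.0265,.026),(-.034,.0265,.026),(.085,-.097,.081),(-.085,-.097,.081),(.014,-.0825,.059),(-.014,-.0825,.059),(.014,.0825,.059),(-.014,.0825,.059)]:
    q=proj(c,cab(*P)); print(P,q.round(1),((q-[165,10])*[3.5,2.8]).round(0))
E
```

```text
21.25 p [0.486  0.3323 0.2404] r [ 1.799e+02 -1.000e-02 -4.401e+01] f [ 0.2  0.6 -2. ] open 58.8 q [  34.4   10.3   14.9   94.7   -0.  -101.6]
(0.034, -0.0265, 0.026) [230.3 101.6] [228. 256.]
(-0.034, -0.0265, 0.026) [289.  101.7] [434. 257.]
(0.034, 0.0265, 0.026) [231.4 147.6] [233. 385.]
(-0.034, 0.0265, 0.026) [287.6 147.7] [429. 386.]
(0.085, -0.097, 0.081) [165.3  17.2] [ 1. 20.]
(-0.085, -0.097, 0.081) [355.   17.8] [665.  22.]
(0.014, -0.0825, 0.059) [245.8  41.2] [283.  87.]
(-0.014, -0.0825, 0.059) [274.2  41.3] [382.  88.]
(0.014, 0.0825, 0.059) [247.3 200. ] [288. 532.]
(-0.014, 0.0825, 0.059) [271.6 200.1] [373. 532.]
```

View pics/w18b.png

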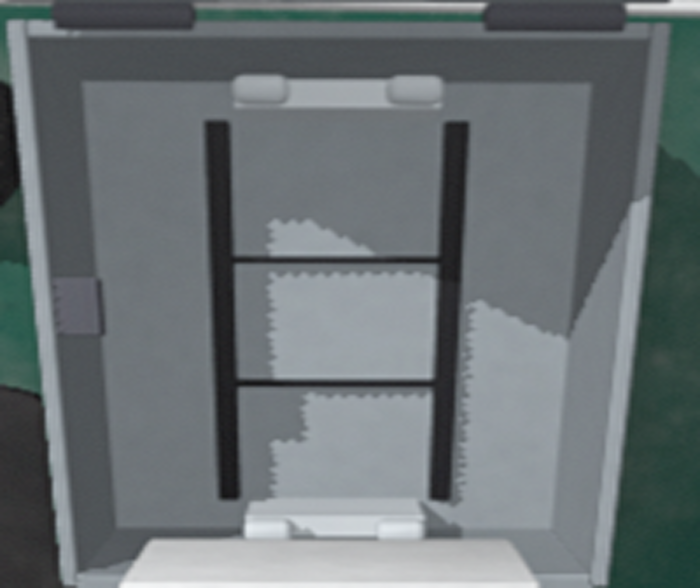

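```bash
sed -i 's/^CC=.*/CC=np.array([.5229,.2936]);YAW=45.84/' h.py; python3 - <<'E'
from h import *
st();print(cabxy(bot.get_obs()['ee_pos']).round(4))
plan([(cab(0,.051,.14),[180,0,-44.16]),(cab(0,.051,.068),None)])
E
```

```text
21.3 p [0.4861 0.3313 0.2408] r [ 1.7991e+02 -3.0000e-02 -4.4140e+01] f [ 0.5 -0.5 -1.7] open 58.6 q [  34.3   10.2   14.8   94.7   -0.  -101.6]
[0.0014 0.0527 0.2408]
[[[1.0, 0.0, 34.0, 0.001, 0.0, 0.0], [0.0, 1.0, 33.0, 0.0, 0.0, 0.0], [0.6, 0.3, 33.8, 0.001, 0.0, 0.0], [0.0, 0.0, 36.0, 0.0, 0.0, 0.0], [0.0, 0.0, 36.0, 0.0, 0.0, 0.0]]]
end [0.4863 0.3292 0.068 ] [-1.7997e+02 -3.0000e-02 -4.4140e+01]
```

servo_tool(
  motion=[
    [[1,0,34,0.001,0,0],[0,1,33,0,0,0],[1,0,34,0.001,0,0],[0,0,36,0,0,0],[0,0,36,0,0,0]],
  ],
)

```text
time: 21.8
ee_pos: [0.4874, 0.3276, 0.0674]
tcp_rot: [-179.9, -0.0, -44.3]
wrist_force: [0.3, -0.8, -1.3]
opening: 0.059
```

servo_tool(
  motion=[
    [[0,0,0,0,0,0],[0,0,0,0,0,0]],
  ],
)

```text
time: 22.0
ee_pos: [0.4873, 0.328, 0.069]
tcp_rot: [-180.0, -0.0, -44.2]
wrist_force: [0.1, 0.7, -1.2]
opening: 0.0589
```

```bash
python3 - <<'E'
from h import *
st();print(cabxy(bot.get_obs()['ee_pos']).round(4))
c=bot.camera('wrist');save(c,'w19')
for P in [(.03,.0265,.03),(-.03,.0265,.03)]:print(proj(c,cab(*P)))
E
```

```text
22.0 p [0.4873 0.328  0.069 ] r [-1.7995e+02 -3.0000e-02 -4.4240e+01] f [ 0.1  0.7 -1.2] open 58.9 q [  34.    10.4   -4.    75.6   -0.  -101.8]
[-0.0002  0.0495  0.069 ]
[209.74574874 192.49024886]
[307.70987663 192.3767397 ]
```

View pics/w19.png

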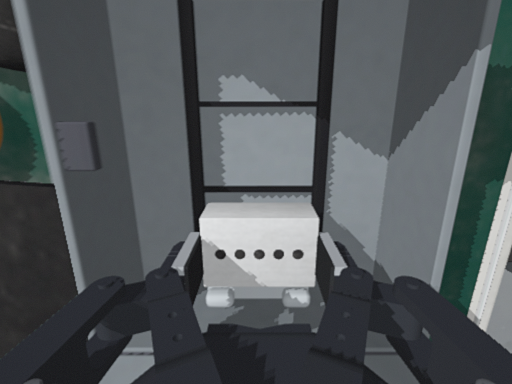

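The block is centred on the strips (258 against 259), with the rib at row 188. I'll nudge +2 mm in y and lower it.

servo_tool(
  motion=[
    [[-2,0,4,0,0,0],[0,0,5,0,0,0],[0,0,5,0,0,0],[0,0,3,0,0,0],[0,0,0,0,0,0]],
  ],
)

```text
time: 22.55
ee_pos: [0.4857, 0.3302, 0.0512]
tcp_rot: [-179.9, -0.0, -44.1]
wrist_force: [-1.6, -0.9, 3.3]
opening: 0.0586
```

```bash
python3 - <<'E'
from h import *
st();print(cabxy(bot.get_obs()['ee_pos']).round(4))
E
```

```text
22.55 p [0.4857 0.3302 0.0512] r [-1.7993e+02 -3.0000e-02 -4.4140e+01] f [-1.6 -0.9  3.3] open 58.6 q [  34.2   10.8   -5.5   73.6   -0.  -101.6]
[0.0003 0.0522 0.0512]
```

servo_tool(
  motion=[
    [[0,0,0,0,0,0],[0,0,0,0,0,0],[0,0,0,0,0,0]],
  ],
  gripper=78,
)

```text
time: 22.85
ee_pos: [0.4857, 0.3302, 0.0509]
tcp_rot: [-179.9, -0.0, -44.1]
wrist_force: [0.0, -0.9, -0.7]
opening: 0.0782
```

servo_tool(
  motion=[
    [[0,0,-20,0,0,0],[0,0,-45,0,0,0],[0,0,-45,0,0,0],[0,0,-45,0,0,0],[0,0,-45,0,0,0]],
  ],
)

```text
time: 23.35
ee_pos: [0.4853, 0.3299, 0.2528]
tcp_rot: [-179.9, -0.0, -44.1]
wrist_force: [0.2, 1.0, 0.2]
opening: 0.0782
```

```bash
python3 - <<'E'
from h import *
st()
c=bot.camera('wrist');save(c,'w20')
plan([([.48,.14,.27],[180,0,-90]),([.515,-.10,.25],[180,0,-139])])
E
```

```text
23.35 p [0.4853 0.3299 0.2528] r [-1.7992e+02 -2.0000e-02 -4.4140e+01] f [0.2 1.  0.2] open 78.2 q [  34.2   10.1   16.1   95.9   -0.  -101.6]
[[[21.0, 24.0, -2.0, -0.002, 0.0, 0.133], [25.0, 20.0, -1.0, -0.002, 0.001, 0.134], [26.0, 17.0, -2.0, -0.001, 0.0, 0.133], [29.0, 13.0, -2.0, -0.002, 0.0, 0.134], [31.0, 10.0, -1.0, -0.002, 0.001, 0.133]]]
[[[31.0, 4.9, -1.7, -0.002, 0.0, 0.133], [34.0, -5.0, 3.0, 0.0, 0.0, 0.122], [34.0, -9.0, 3.0, 0.0, 0.0, 0.122], [32.0, -13.0, 3.0, 0.0, 0.0, 0.123], [30.0, -17.0, 2.0, 0.0, 0.0, 0.122]]]
[[[28.0, -21.0, 3.0, 0.0, 0.0, 0.122], [25.0, -23.0, 3.0, 0.0, 0.0, 0.122], [22.2, -27.1, 3.0, 0.0, 0.0, 0.123]]]
end [ 0.515 -0.1    0.25 ] [ 1.8000e+02 -1.0000e-02 -1.3903e+02]
```

View pics/w20.png

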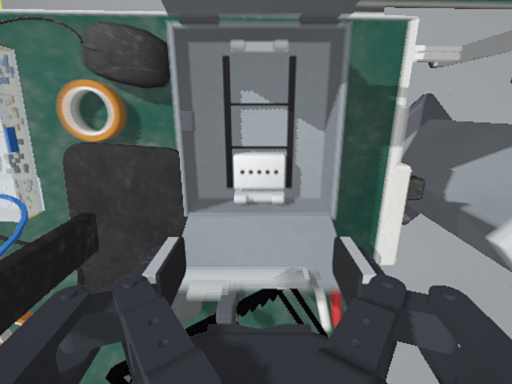

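The first block lies in bay 3 at (260,170). I'll go back for the second.

servo_tool(
  motion=[
    [[21,24,-2,0,0,0.133],[25,20,-1,0,0,0.134],[26,17,-2,0,0,0.133],[29,13,-2,0,0,0.134],[31,10,-1,0,0,0.133]],
  ],
)

```text
time: 23.9
ee_pos: [0.4799, 0.1698, 0.259]
tcp_rot: [-179.9, 0.0, -82.7]
wrist_force: [0.3, -0.2, -0.0]
opening: 0.0776
```

servo_tool(
  motion=[
    [[31,5,-2,0,0,0.133],[34,-5,3,0,0,0.122],[34,-9,3,0,0,0.122],[32,-13,3,0,0,0.123],[30,-17,2,0,0,0.122]],
  ],
)

```text
time: 24.4
ee_pos: [0.499, 0.001, 0.2497]
tcp_rot: [-180.0, 0.1, -118.3]
wrist_force: [1.0, -0.1, -0.6]
opening: 0.078
```

servo_tool(
  motion=[
    [[28,-21,3,0,0,0.122],[25,-23,3,0,0,0.122],[22,-27,3,0,0,0.123],[0,0,0,0,0,0],[0,0,0,0,0,0]],
  ],
)

```text
time: 24.9
ee_pos: [0.5142, -0.1008, 0.2405]
tcp_rot: [180.0, 0.0, -139.1]
wrist_force: [1.0, 0.7, 0.7]
opening: 0.0779
```

```bash
python3 - <<'E'
from blk import *
st()
c=bot.camera('wrist');save(c,'w21')
blocks(c,thr=150)
E
```

```text
24.9 p [ 0.5142 -0.1008  0.2405] r [ 1.7998e+02  4.0000e-02 -1.3906e+02] f [1.  0.7 0.7] open 77.9 q [-11.1   1.2   5.   93.8   0.  -52.1]
[  0.3498   0.1399 -44.9426  72.9212  40.5453] (455, 180, 57, 32)
[  0.497   -0.1473 -51.0432  58.9979  40.2267] (214, 116, 50, 36)
[  0.4345  -0.184  -67.0271  59.8123  40.7176] (219, 42, 61, 54)
```

View pics/w21.png

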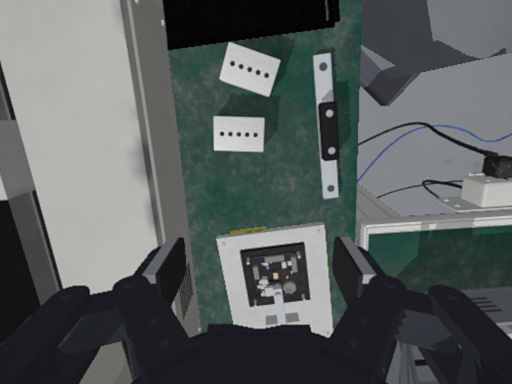

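```bash
python3 - <<'E'
from h import *
st()
plan([([.497,-.1475,.09],[180,0,-141]),([.497,-.1475,.027],None)])
E
```

```text
24.95 p [ 0.5142 -0.1002  0.2407] r [ 1.8000e+02  6.0000e-02 -1.3898e+02] f [-0.1 -0.1  0.8] open 78.3 q [-11.    1.2   5.   93.8   0.  -52.1]
[[[11.0, -6.0, 38.0, 0.0, 0.0, 0.009], [11.0, -6.0, 37.0, 0.0, 0.001, 0.009], [11.0, -7.0, 38.0, 0.0, 0.0, 0.008], [10.8, -6.0, 37.7, 0.0, 0.0, 0.009], [0.0, 0.0, 32.0, 0.0, 0.0, 0.0]]]
[[[0.0, 0.0, 31.0, 0.0, 0.0, 0.0]]]
end [ 0.497  -0.1475  0.027 ] [ 180.      0.   -140.99]
```

servo_tool(
  motion=[
    [[11,-6,38,0,0,0.009],[11,-6,37,0,0,0.009],[11,-7,38,0,0,0.008],[11,-6,38,0,0,0.009],[0,0,12,0,0,0]],
  ],
)

```text
time: 25.45
ee_pos: [0.4949, -0.1469, 0.0742]
tcp_rot: [179.8, -0.1, -141.0]
wrist_force: [0.1, 1.0, -0.2]
opening: 0.078
```

servo_tool(
  motion=[
    [[0,0,0,0,0,0],[0,0,0,0,0,0]],
  ],
)

```text
time: 25.65
ee_pos: [0.498, -0.147, 0.0796]
tcp_rot: [-179.9, 0.1, -140.9]
wrist_force: [-0.2, -0.6, 1.2]
opening: 0.0782
```

```bash
python3 - <<'E'
from h import *
st()
c=bot.camera('wrist');save(c,'w22')
plan([([.497,-.1475,.027],[180,0,-141])])
E
```

```text
25.65 p [ 0.498  -0.147   0.0796] r [-1.7989e+02  1.3000e-01 -1.4094e+02] f [-0.2 -0.6  1.2] open 78.2 q [-16.5   0.8 -13.2  75.9   0.  -55.5]
[[[1.0, 0.0, 27.0, -0.001, 0.001, 0.0], [0.3, 0.8, 26.0, -0.002, 0.002, 0.001]]]
end [ 0.497  -0.1475  0.027 ] [ 1.7998e+02 -1.0000e-02 -1.4100e+02]
```

View pics/w22.png

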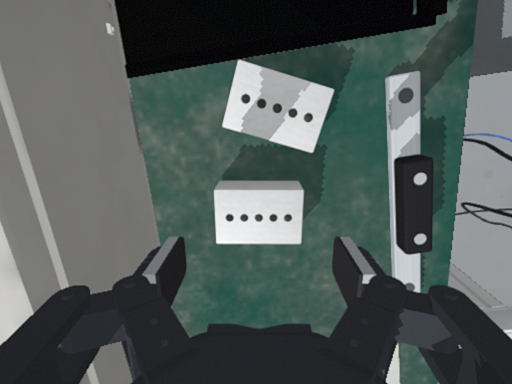

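The block (column 258) is centred between the fingers, which clear the machine wall (edge near column 150).

servo_tool(
  motion=[
    [[1,0,27,0,0,0],[0,0,25,0,0,0],[0,0,0,0,0,0],[0,0,0,0,0,0]],
  ],
)

```text
time: 26.1
ee_pos: [0.4971, -0.1482, 0.0274]
tcp_rot: [-179.9, 0.1, -141.0]
wrist_force: [-0.0, 0.4, 0.5]
opening: 0.078
```

servo_tool(
  motion=[
    [[0,0,0,0,0,0],[0,0,0,0,0,0],[0,0,0,0,0,0],[0,0,0,0,0,0]],
  ],
  gripper=40,
)

```text
time: 26.5
ee_pos: [0.4975, -0.1486, 0.0281]
tcp_rot: [-179.8, 0.2, -141.0]
wrist_force: [0.4, 0.9, 5.6]
opening: 0.0587
```

```bash
python3 - <<'E'
from h import *
st()
plan([([.49,-.10,.26],None),([.48,.12,.27],[180,0,-180]),(cab(0,-.051,.25),[180,0,135.84])])
E
```

```text
26.5 p [ 0.4975 -0.1486  0.0281] r [-179.83    0.18 -141.02] f [0.4 0.9 5.6] open 58.7 q [-16.7   2.3 -17.4  70.    0.1 -55.6]
[[[-4.0, 7.0, -39.0, 0.0, 0.0, 0.0], [-4.0, 7.0, -38.0, 0.0, 0.0, 0.0], [-5.0, 7.0, -39.0, 0.0, 0.0, 0.0], [-4.0, 7.0, -39.0, 0.0, 0.0, 0.0], [-4.0, 7.0, -38.0, 0.0, 0.0, 0.0]]]
[[[-4.4, 6.8, -39.0, 0.0, 0.0, 0.0], [-26.0, 35.0, -2.0, 0.0, 0.001, 0.136], [-21.0, 39.0, -2.0, -0.001, 0.001, 0.136], [-16.0, 41.0, -2.0, 0.0, 0.0, 0.136], [-10.0, 43.0, -2.0, 0.0, 0.001, 0.136]]]
[[[-3.6, 44.1, -2.1, -0.001, 0.001, 0.136], [-13.0, 23.0, 3.0, 0.0, 0.0, 0.128], [-10.0, 25.0, 4.0, 0.0, 0.0, 0.129], [-7.0, 25.0, 3.0, 0.0, 0.0, 0.128], [-4.0, 27.0, 3.0, 0.0, 0.0, 0.129]]]
[[[0.0, 26.0, 4.0, 0.0, 0.0, 0.128], [2.8, 26.5, 3.0, 0.0, 0.0, 0.129]]]
end [0.5595 0.258  0.25  ] [ 1.7999e+02 -1.0000e-02  1.3584e+02]
```

servo_tool(
  motion=[
    [[-1,2,-20,0,0,0],[-4,7,-38,0,0,0],[-5,7,-39,0,0,0],[-4,7,-39,0,0,0],[-4,7,-38,0,0,0]],
  ],
)

```text
time: 27.0
ee_pos: [0.4911, -0.1134, 0.2027]
tcp_rot: [-179.9, 0.1, -141.0]
wrist_force: [1.0, 0.2, -1.2]
opening: 0.0592
```

servo_tool(
  motion=[
    [[-7,12,-48,0,0,0],[-26,35,-10,0,0,0.136],[-21,39,-2,0,0,0.136],[-16,41,-2,0,0,0.136],[-10,43,-2,0,0,0.136]],
  ],
)

```text
time: 27.5
ee_pos: [0.481, 0.073, 0.2651]
tcp_rot: [180.0, 0.2, -171.8]
wrist_force: [0.5, -0.0, -1.7]
opening: 0.0588
```

servo_tool(
  motion=[
    [[-4,44,-2,0,0,0.136],[-13,23,3,0,0,0.128],[-10,25,4,0,0,0.129],[-7,25,3,0,0,0.128],[-4,27,3,0,0,0.129]],
  ],
)

```text
time: 28.0
ee_pos: [0.5305, 0.2089, 0.2538]
tcp_rot: [179.9, 0.1, 151.2]
wrist_force: [-0.4, -0.4, -2.1]
opening: 0.059
```

servo_tool(
  motion=[
    [[0,26,4,0,0,0.128],[3,26,3,0,0,0.129],[0,0,0,0,0,0],[0,0,0,0,0,0]],
  ],
)

```text
time: 28.4
ee_pos: [0.5553, 0.2537, 0.246]
tcp_rot: [180.0, 0.0, 136.9]
wrist_force: [-0.4, -0.6, -1.5]
opening: 0.0589
```

```bash
python3 - <<'E'
from h import *
st();print(cabxy(bot.get_obs()['ee_pos']).round(4))
c=bot.camera('wrist');save(c,'w23')
for P in [(.034,-.0255,.026),(-.034,-.0255,.026),(.034,.0255,.026),(-.034,.0255,.026)]:
    print(P,proj(c,cab(*P)).round(1))
a=cv2.imread('pics/w23.png');cv2.imwrite('pics/w23b.png',cv2.resize(a[10:220,165:365],None,fx=3.5,fy=2.8,interpolation=cv2.INTER_CUBIC))
E
```

```text
28.4 p [0.5553 0.2537 0.246 ] r [1.7995e+02 3.0000e-02 1.3694e+02] f [-0.4 -0.6 -1.5] open 58.9 q [24.6 13.4 19.2 95.7 -0.  67.6]
[-0.006  -0.0511  0.246 ]
(0.034, -0.0255, 0.026) [291.4 149.6]
(-0.034, -0.0255, 0.026) [236.3 148.5]
(0.034, 0.0255, 0.026) [293.7 106.4]
(-0.034, 0.0255, 0.026) [236.1 105.2]
```

View pics/w23.png

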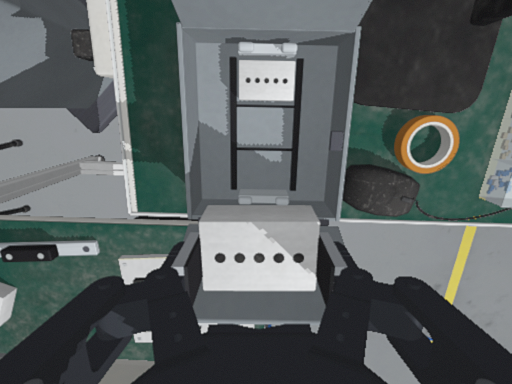

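View pics/w23b.png

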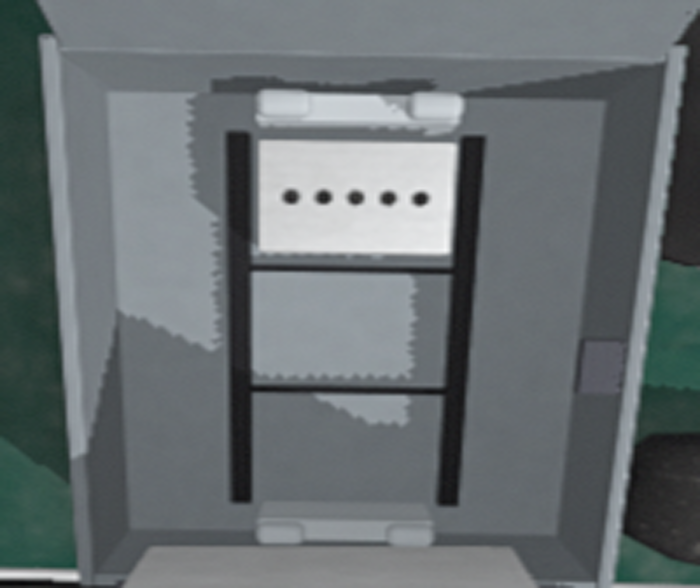

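```bash
python3 - <<'E'
from h import *
st();print(cabxy(bot.get_obs()['ee_pos']).round(4))
plan([(cab(0,-.051,.14),[180,0,135.84]),(cab(0,-.051,.066),None)],step=38)
E
```

```text
28.45 p [0.5552 0.2532 0.2463] r [1.7993e+02 4.0000e-02 1.3692e+02] f [ 0.1 -0.4 -1.8] open 58.8 q [24.5 13.4 19.1 95.7 -0.  67.6]
[-0.0064 -0.0513  0.2463]
[[[0.0, 2.0, 35.0, 0.0, 0.0, 0.006], [0.0, 2.0, 36.0, 0.001, 0.0, 0.007], [0.3, 2.3, 35.3, 0.0, 0.001, 0.006], [0.0, 0.0, 37.0, 0.0, 0.0, 0.0], [0.0, 0.0, 37.0, 0.0, 0.0, 0.0]]]
end [0.5595 0.2581 0.066 ] [ 1.7998e+02 -2.0000e-02  1.3583e+02]
```

servo_tool(
  motion=[
    [[0,2,35,0,0,0.006],[0,2,36,0,0,0.007],[0,2,35,0,0,0.006],[0,0,37,0,0,0],[0,0,37,0,0,0]],
  ],
)

```text
time: 28.95
ee_pos: [0.5597, 0.257, 0.0655]
tcp_rot: [179.9, 0.1, 135.8]
wrist_force: [0.8, 0.2, -1.1]
opening: 0.0587
```

servo_tool(
  motion=[
    [[0,0,0,0,0,0],[0,0,0,0,0,0]],
  ],
)

```text
time: 29.15
ee_pos: [0.5596, 0.2573, 0.067]
tcp_rot: [179.9, 0.0, 135.7]
wrist_force: [0.4, -0.2, -1.0]
opening: 0.0586
```

```bash
python3 - <<'E'
from h import *
st();print(cabxy(bot.get_obs()['ee_pos']).round(4))
c=bot.camera('wrist');save(c,'w24')
plan([(cab(0,-.051,.0495),[180,0,135.84])],step=5)
E
```

```text
29.15 p [0.5596 0.2573 0.067 ] r [1.7994e+02 3.0000e-02 1.3572e+02] f [ 0.4 -0.2 -1. ] open 58.6 q [24.7 14.2  0.3 76.  -0.  69. ]
[-0.0005 -0.0517  0.067 ]
[[[0.0, 0.0, 5.0, 0.001, 0.0, -0.001], [0.0, 0.0, 4.0, 0.001, 0.001, 0.0], [1.0, 0.0, 5.0, 0.001, 0.0, -0.001], [0.0, -0.5, 4.8, 0.0, 0.0, 0.0]]]
end [0.5595 0.2581 0.0495] [1.7997e+02 2.0000e-02 1.3583e+02]
```

View pics/w24.png

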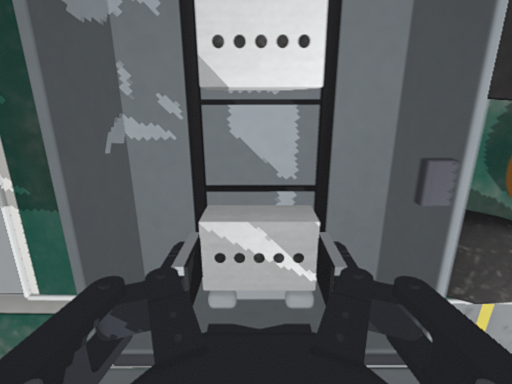

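servo_tool(
  motion=[
    [[0,-0.5,5,0,0,0],[0,0,4,0,0,0],[0,0,5,0,0,0],[0,0,4,0,0,0],[0,0,0,0,0,0]],
  ],
)

```text
time: 29.7
ee_pos: [0.5596, 0.2577, 0.049]
tcp_rot: [179.9, 0.0, 135.7]
wrist_force: [-3.9, -2.0, 8.2]
opening: 0.0587
```

servo_tool(
  motion=[
    [[0,0,0,0,0,0],[0,0,0,0,0,0],[0,0,0,0,0,0]],
  ],
  gripper=78,
)

```text
time: 30.0
ee_pos: [0.5593, 0.2575, 0.0474]
tcp_rot: [180.0, 0.0, 135.7]
wrist_force: [-0.3, -0.6, 0.6]
opening: 0.0778
```

servo_tool(
  motion=[
    [[0,0,-20,0,0,0],[0,0,-45,0,0,0],[0,0,-45,0,0,0],[0,0,-45,0,0,0],[0,0,-45,0,0,0]],
  ],
)

```text
time: 30.5
ee_pos: [0.5589, 0.2573, 0.2493]
tcp_rot: [179.9, 0.0, 135.7]
wrist_force: [0.8, -0.4, 0.6]
opening: 0.0777
```

```bash
python3 - <<'E'
from h import *
st()
c=bot.camera('wrist');save(c,'w25')
plan([([.48,.12,.26],[180,0,-180]),([.45,-.12,.25],[180,0,-157])])
E
```

```text
30.5 p [0.5589 0.2573 0.2493] r [1.7994e+02 2.0000e-02 1.3572e+02] f [ 0.8 -0.4  0.6] open 77.7 q [24.7 14.2 20.4 96.2 -0.  69. ]
[[[-6.0, -26.0, -1.0, 0.001, 0.001, -0.129], [-4.0, -26.0, 0.0, 0.002, 0.002, -0.129], [1.0, -27.0, -1.0, 0.001, 0.001, -0.128], [3.0, -26.0, 0.0, 0.001, 0.001, -0.129], [7.0, -26.0, -1.0, 0.002, 0.001, -0.129]]]
[[[10.5, -24.0, -0.3, 0.001, 0.001, -0.129], [5.0, -40.0, 2.0, 0.0, 0.0, -0.067], [8.0, -40.0, 1.0, 0.0, 0.0, -0.067], [10.0, -39.0, 2.0, 0.0, 0.0, -0.067], [13.0, -38.0, 2.0, 0.0, 0.0, -0.067]]]
[[[15.0, -37.0, 1.0, 0.0, 0.0, -0.066], [18.1, -36.2, 2.0, 0.0, 0.0, -0.067]]]
end [ 0.45 -0.12  0.25] [-1.7999e+02  2.0000e-02 -1.5702e+02]
```

View pics/w25.png

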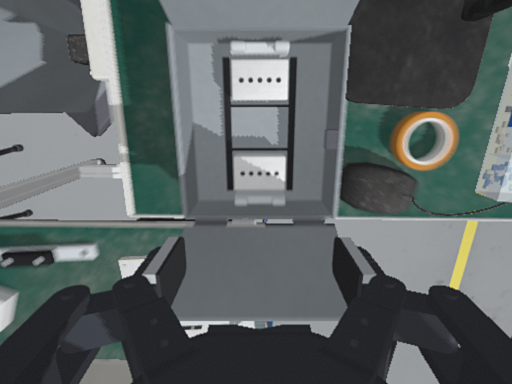

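Blocks lie in bay 3 (260,80) and bay 1 (260,170), and the middle bay is free. Now the third block.

servo_tool(
  motion=[
    [[-6,-26,-1,0,0,-0.129],[-4,-26,0,0,0,-0.129],[1,-27,-1,0,0,-0.128],[3,-26,0,0,0,-0.129],[7,-26,-1,0,0,-0.129]],
  ],
)

```text
time: 31.05
ee_pos: [0.4922, 0.1413, 0.2502]
tcp_rot: [180.0, 0.0, 172.9]
wrist_force: [0.0, -0.8, 1.3]
opening: 0.0777
```

servo_tool(
  motion=[
    [[10,-24,0,0,0,-0.129],[5,-40,2,0,0,-0.067],[8,-40,1,0,0,-0.067],[10,-39,2,0,0,-0.067],[13,-38,2,0,0,-0.067]],
  ],
)

```text
time: 31.55
ee_pos: [0.4592, -0.0421, 0.2433]
tcp_rot: [-180.0, 0.1, -164.5]
wrist_force: [0.6, -0.9, 1.1]
opening: 0.0781
```

servo_tool(
  motion=[
    [[15,-37,1,0,0,-0.066],[18,-36,2,0,0,-0.067],[0,0,0,0,0,0],[0,0,0,0,0,0]],
  ],
)

```text
time: 31.95
ee_pos: [0.4496, -0.1209, 0.2402]
tcp_rot: [180.0, 0.1, -157.2]
wrist_force: [0.6, 0.2, 0.1]
opening: 0.0778
```

```bash
python3 - <<'E'
from blk import *
st()
c=bot.camera('wrist');save(c,'w26')
blocks(c,thr=150)
E
```

```text
31.95 p [ 0.4496 -0.1209  0.2402] r [ 1.7998e+02  5.0000e-02 -1.5719e+02] f [0.6 0.2 0.1] open 77.8 q [-15.1  -6.8  -2.6  94.1   0.  -37.9]
[ 0.77   -0.3724 43.2816 71.2308 30.6876] (0, 282, 31, 44)
[  0.4343  -0.1838 -67.1885  60.7473  40.3545] (189, 121, 52, 35)
```

View pics/w26.png

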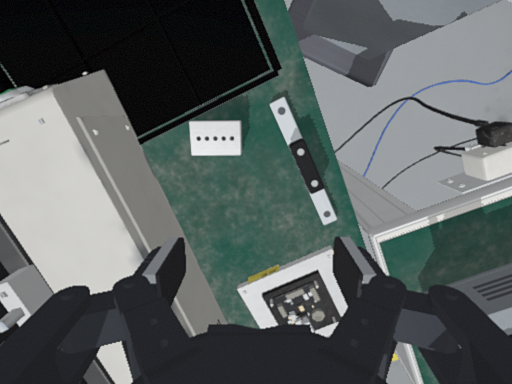

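```bash
python3 - <<'E'
from h import *
st()
plan([([.4343,-.1838,.08],[180,0,-157.2]),([.4343,-.1838,.027],None)])
E
```

```text
32.0 p [ 0.4498 -0.1201  0.2402] r [ 1.7998e+02  6.0000e-02 -1.5710e+02] f [-0.2 -0.4 -0.5] open 77.9 q [-15.   -6.8  -2.6  94.1   0.1 -37.9]
[[[10.0, -13.0, 40.0, 0.0, 0.0, 0.0], [10.0, -13.0, 40.0, 0.0, 0.001, 0.001], [9.0, -14.0, 40.0, 0.0, 0.0, 0.0], [10.1, -12.7, 40.2, 0.0, 0.0, 0.001], [0.0, 0.0, 27.0, 0.0, 0.0, 0.0]]]
[[[0.0, -0.1, 26.0, 0.0, 0.0, 0.0]]]
end [ 0.4343 -0.1838  0.027 ] [ 179.98    0.   -157.22]
```

servo_tool(
  motion=[
    [[10,-13,40,0,0,0],[10,-13,40,0,0,0],[9,-14,40,0,0,0],[10,-13,40,0,0,0],[0,0,0,0,0,0]],
  ],
  gripper=70,
)

```text
time: 32.5
ee_pos: [0.4321, -0.1829, 0.0752]
tcp_rot: [179.7, -0.3, -157.0]
wrist_force: [-0.9, 0.1, 0.5]
opening: 0.0702
```

servo_tool(
  motion=[
    [[0,0,0,0,0,0],[0,0,0,0,0,0]],
  ],
)

```text
time: 32.7
ee_pos: [0.4361, -0.1836, 0.0825]
tcp_rot: [-179.9, 0.2, -156.9]
wrist_force: [1.0, -0.0, 0.9]
opening: 0.0701
```

```bash
python3 - <<'E'
from h import *
st()
c=bot.camera('wrist');save(c,'w27')
plan([([.4343,-.1838,.027],[180,0,-157.2])])
E
```

```text
32.7 p [ 0.4361 -0.1836  0.0825] r [-179.89    0.18 -156.95] f [ 1.  -0.   0.9] open 70.1 q [-22.9  -5.6 -19.1  76.4   0.1 -45.9]
[[[1.0, 0.0, 28.0, -0.001, 0.002, 0.002], [0.9, 0.8, 27.6, -0.001, 0.001, 0.002]]]
end [ 0.4343 -0.1837  0.027 ] [-1.7999e+02  2.0000e-02 -1.5717e+02]
```

View pics/w27.png

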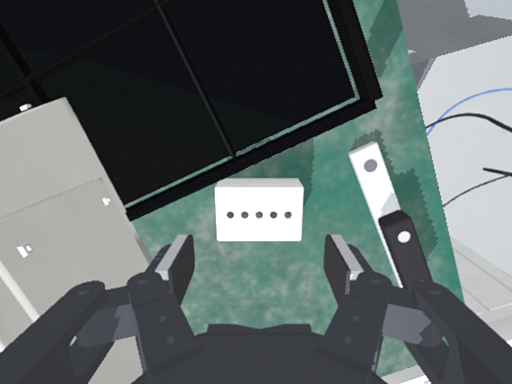

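The black area is a walled tray close to the block's far side: its edge is near row 193 at finger column 188. I'll grasp 6 mm off-centre, away from the tray, with a narrower opening.

```bash
python3 - <<'E'
from h import *
st()
plan([([.4398,-.1815,.027],[180,0,-157.2])],step=20)
E
```

```text
32.75 p [ 0.4362 -0.1837  0.0826] r [-179.87    0.2  -156.94] f [-0.3  0.3  1.2] open 70.1 q [-22.9  -5.6 -19.1  76.4   0.1 -45.9]
[[[-1.0, 0.0, 19.0, -0.001, 0.001, 0.001], [-2.0, 0.0, 18.0, 0.0, 0.001, 0.002], [-1.0, 0.7, 18.6, -0.001, 0.001, 0.001]]]
end [ 0.4398 -0.1815  0.027 ] [-1.7999e+02  2.0000e-02 -1.5717e+02]
```

servo_tool(
  motion=[
    [[-4,0,15,0,0.001,0.001],[0,0,15,0,0.001,0.002],[0,0.5,0,0,0.001,0.001],[0,0,0,0,0,0]],
  ],
  gripper=67,
)

```text
time: 33.15
ee_pos: [0.4377, -0.1818, 0.0496]
tcp_rot: [179.9, -0.2, -157.2]
wrist_force: [0.2, -0.5, 0.5]
opening: 0.0673
```

```bash
python3 - <<'E'
from h import *
st()
c=bot.camera('wrist');save(c,'w28')
plan([([.4398,-.1815,.027],[180,0,-157.2])])
E
```

```text
33.15 p [ 0.4377 -0.1818  0.0496] r [ 179.94   -0.18 -157.24] f [ 0.2 -0.5  0.5] open 67.3 q [-22.5  -4.2 -21.4  73.   -0.1 -45.3]
[[[-1.9, -0.2, 23.2, 0.0, -0.002, -0.001]]]
end [ 0.4399 -0.1815  0.027 ] [ 1.7998e+02 -2.0000e-02 -1.5718e+02]
```

View pics/w28.png

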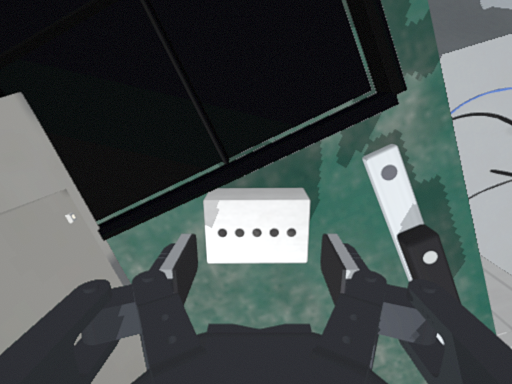

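servo_tool(
  motion=[
    [[0,-1,12,0,0,0],[0,0,11,0,0,0],[0,0,0,0,0,0],[0,0,0,0,0,0]],
  ],
)

```text
time: 33.6
ee_pos: [0.4382, -0.183, 0.0268]
tcp_rot: [180.0, -0.2, -157.3]
wrist_force: [0.9, 0.5, -0.3]
opening: 0.067
```

```bash
python3 - <<'E'
from h import *
st()
c=bot.camera('wrist');save(c,'w29')
E
```

```text
33.6 p [ 0.4382 -0.183   0.0268] r [ 1.7995e+02 -1.6000e-01 -1.5725e+02] f [ 0.9  0.5 -0.3] open 67.0 q [-22.6  -3.3 -23.2  70.3  -0.1 -45.4]
```

View pics/w29.png

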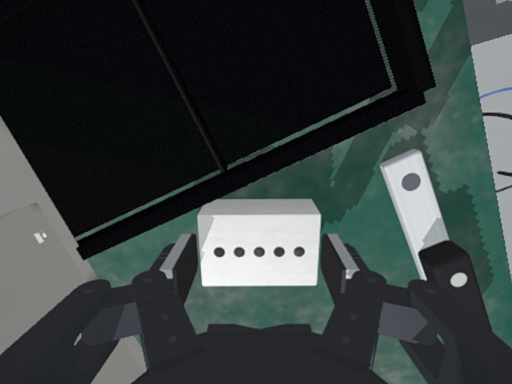

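servo_tool(
  motion=[
    [[0,0,0,0,0,0],[0,0,0,0,0,0],[0,0,0,0,0,0],[0,0,0,0,0,0]],
  ],
  gripper=40,
)

```text
time: 34.05
ee_pos: [0.4389, -0.1832, 0.0278]
tcp_rot: [-180.0, -0.1, -157.2]
wrist_force: [0.0, -0.3, 5.3]
opening: 0.0594
```

```bash
python3 - <<'E'
from h import *
st();print(cab(0,0,.25))
plan([([.45,-.14,.24],None),([.46,.10,.27],[180,0,-100]),(cab(0,0.006,.25),[180,0,-44.16])])
E
```

```text
34.05 p [ 0.4389 -0.1832  0.0278] r [-1.7996e+02 -8.0000e-02 -1.5725e+02] f [ 0.  -0.3  5.3] open 59.4 q [-22.6  -3.4 -23.1  70.3  -0.1 -45.4]
[0.5229 0.2936 0.25  ]
[[[-5.0, 7.0, -42.0, 0.0, 0.0, 0.0], [-6.0, 7.0, -43.0, 0.0, 0.0, 0.0], [-5.0, 7.0, -42.0, 0.0, 0.0, 0.0], [-5.0, 7.0, -43.0, 0.0, 0.0, 0.0], [-5.7, 7.4, -42.2, 0.0, 0.0, 0.0]]]
[[[-13.0, 27.0, -4.0, 0.0, 0.0, -0.125], [-16.0, 26.0, -4.0, 0.0, 0.0, -0.125], [-19.0, 23.0, -3.0, 0.0, -0.001, -0.125], [-22.0, 20.0, -4.0, 0.0, 0.0, -0.125], [-24.0, 18.0, -4.0, 0.0, 0.0, -0.124]]]
[[[-26.0, 15.0, -4.0, 0.0, 0.0, -0.125], [-28.0, 11.0, -3.0, 0.0, 0.0, -0.125], [-29.1, 7.7, -4.2, 0.0, -0.001, -0.125], [-29.0, -3.0, 3.0, 0.0, 0.0, -0.139], [-29.0, -8.0, 3.0, 0.0, 0.0, -0.14]]]
[[[-27.0, -11.0, 3.0, 0.0, 0.0, -0.139], [-25.0, -15.0, 2.0, 0.0, 0.0, -0.139], [-24.0, -18.0, 3.0, 0.0, 0.0, -0.139], [-20.0, -21.0, 3.0, 0.0, 0.0, -0.14], [-16.9, -24.4, 3.1, 0.0, 0.0, -0.139]]]
end [0.5186 0.2978 0.25  ] [-1.7998e+02  2.0000e-02 -4.4150e+01]
```

servo_tool(
  motion=[
    [[-1,0,-20,0,0,0],[-6,7,-43,0,0,0],[-5,7,-42,0,0,0],[-5,7,-43,0,0,0],[-6,7,-42,0,0,0]],
  ],
)

```text
time: 34.55
ee_pos: [0.4489, -0.1478, 0.2187]
tcp_rot: [180.0, -0.1, -157.3]
wrist_force: [0.6, -0.4, -1.0]
opening: 0.059
```

```bash
python3 - <<'E'
from h import *
st()
c=bot.camera('wrist');save(c,'w30')
E
```

```text
34.55 p [ 0.4489 -0.1478  0.2187] r [ 1.7998e+02 -1.3000e-01 -1.5725e+02] f [ 0.6 -0.4 -1. ] open 59.0 q [-18.2  -6.   -4.4  91.8  -0.1 -40.9]
```

View pics/w30.png

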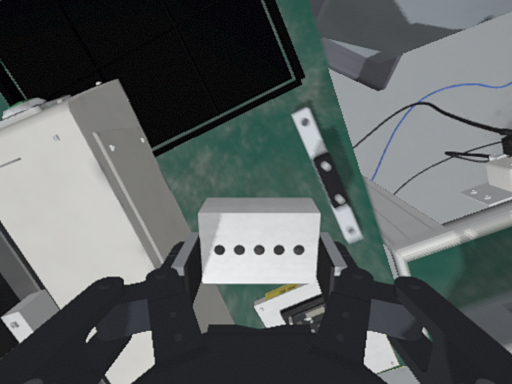

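The block is held level; moving on to bay 2.

servo_tool(
  motion=[
    [[-13,27,-25,0,0,-0.125],[-16,26,-15,0,0,-0.125],[-19,23,-3,0,0,-0.125],[-22,20,-4,0,0,-0.125],[-24,18,-4,0,0,-0.124]],
  ],
)

```text
time: 35.1
ee_pos: [0.4557, 0.0028, 0.2678]
tcp_rot: [179.9, -0.1, -121.2]
wrist_force: [0.7, -0.3, -1.5]
opening: 0.0589
```

servo_tool(
  motion=[
    [[-26,15,0,0,0,-0.125],[-28,11,0,0,0,-0.125],[-29,8,0,0,0,-0.125],[-29,-3,3,0,0,-0.139],[-29,-8,3,0,0,-0.14]],
  ],
)

```text
time: 35.6
ee_pos: [0.476, 0.1498, 0.2615]
tcp_rot: [179.9, -0.0, -83.7]
wrist_force: [1.0, -0.0, -2.1]
opening: 0.0587
```

servo_tool(
  motion=[
    [[-27,-11,3,0,0,-0.139],[-25,-15,2,0,0,-0.139],[-24,-18,3,0,0,-0.139],[-20,-21,3,0,0,-0.14],[-17,-24,3,0,0,-0.139]],
  ],
)

```text
time: 36.1
ee_pos: [0.5173, 0.2905, 0.2469]
tcp_rot: [179.8, 0.1, -43.8]
wrist_force: [0.2, -0.4, -2.0]
opening: 0.059
```

servo_tool(
  motion=[
    [[0,0,0,0,0,0],[0,0,0,0,0,0]],
  ],
)

```text
time: 36.3
ee_pos: [0.517, 0.2896, 0.2466]
tcp_rot: [179.8, 0.1, -44.2]
wrist_force: [0.1, 0.2, -1.2]
opening: 0.0591
```

```bash
python3 - <<'E'
from h import *
st();print(cabxy(bot.get_obs()['ee_pos']).round(4))
plan([(cab(0,.004,.14),[180,0,-44.16]),(cab(0,.004,.066),None)],step=38)
E
```

```text
36.3 p [0.517  0.2896 0.2466] r [ 1.7978e+02  7.0000e-02 -4.4160e+01] f [ 0.1  0.2 -1.2] open 59.1 q [  29.3   11.1   16.5   95.6    0.  -106.6]
[-0.007   0.0015  0.2466]
[[[-1.0, -2.0, 36.0, 0.001, 0.0, 0.0], [-1.0, -3.0, 35.0, 0.002, 0.001, 0.0], [-0.4, -2.2, 35.6, 0.001, 0.0, 0.0], [0.0, 0.0, 37.0, 0.0, 0.0, 0.0], [0.0, 0.0, 37.0, 0.0, 0.0, 0.0]]]
end [0.52   0.2964 0.066 ] [-1.7999e+02  1.0000e-02 -4.4160e+01]
```

servo_tool(
  motion=[
    [[-1,-2,36,0.001,0,0],[-1,-3,35,0.002,0,0],[0,-2,36,0.001,0,0],[0,0,37,0,0,0],[0,0,34,0,0,0]],
  ],
)

```text
time: 36.8
ee_pos: [0.5202, 0.2947, 0.0683]
tcp_rot: [-179.9, 0.0, -44.3]
wrist_force: [-0.1, 1.1, -1.1]
opening: 0.059
```

servo_tool(
  motion=[
    [[0,0,0,0,0,0],[0,0,0,0,0,0]],
  ],
)

```text
time: 37.0
ee_pos: [0.5205, 0.2952, 0.0707]
tcp_rot: [-179.9, 0.0, -44.2]
wrist_force: [-0.4, -0.1, -0.9]
opening: 0.0591
```

```bash
python3 - <<'E'
from h import *
st();print(cabxy(bot.get_obs()['ee_pos']).round(4))
c=bot.camera('wrist');save(c,'w31')
E
```

```text
37.0 p [0.5205 0.2952 0.0707] r [-1.7989e+02  5.0000e-02 -4.4230e+01] f [-0.4 -0.1 -0.9] open 59.1 q [ 2.950e+01  1.180e+01 -2.200e+00  7.590e+01  1.000e-01 -1.062e+02]
[-0.0005  0.0029  0.0707]
```

View pics/w31.png

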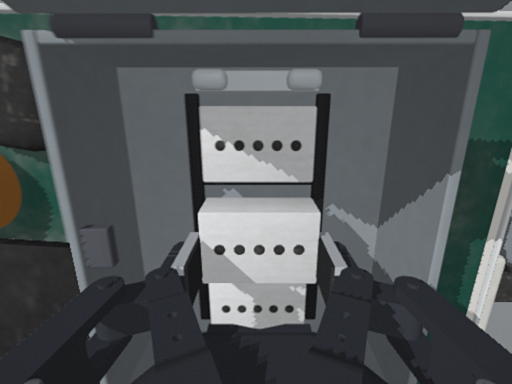

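It's aligned in x (259). I'll nudge 1 mm and lower.

servo_tool(
  motion=[
    [[-1,0,6,0,0,0],[0,0,6,0,0,0],[0,0,5,0,0,0],[0,0,4,0,0,0],[0,0,0,0,0,0]],
  ],
)

```text
time: 37.55
ee_pos: [0.5199, 0.2968, 0.049]
tcp_rot: [-179.9, 0.0, -44.1]
wrist_force: [-0.8, 1.0, 1.1]
opening: 0.0587
```

servo_tool(
  motion=[
    [[0,0,1,0,0,0],[0,0,0,0,0,0]],
  ],
)

```text
time: 37.75
ee_pos: [0.5199, 0.2968, 0.0489]
tcp_rot: [-179.8, 0.0, -44.1]
wrist_force: [-3.5, -1.0, 8.6]
opening: 0.059
```

On the floor; releasing.

servo_tool(
  motion=[
    [[0,0,0,0,0,0],[0,0,0,0,0,0],[0,0,0,0,0,0]],
  ],
  gripper=78,
)

```text
time: 38.05
ee_pos: [0.5199, 0.2967, 0.0476]
tcp_rot: [-179.9, 0.0, -44.1]
wrist_force: [-0.0, -0.1, -0.3]
opening: 0.0778
```

servo_tool(
  motion=[
    [[0,0,-20,0,0,0],[-10,0,-45,0,0,0],[-15,0,-45,0,0,0],[-15,0,-45,0,0,0],[-10,0,-45,0,0,0]],
  ],
)

```text
time: 38.55
ee_pos: [0.483, 0.3315, 0.2496]
tcp_rot: [-179.9, 0.1, -44.1]
wrist_force: [1.4, -0.1, 0.9]
opening: 0.0778
```

servo_tool(
  motion=[
    [[0,0,0,0,0,0]],
  ],
)

```text
time: 38.65
ee_pos: [0.4843, 0.3328, 0.2549]
tcp_rot: [-179.3, -0.0, -44.1]
wrist_force: [0.4, -0.3, 0.2]
opening: 0.0779
```

```bash
python3 - <<'E'
from blk import *
st()
c=bot.camera('wrist');save(c,'w32')
for b in blocks(c,z=.046,thr=120): print(cabxy(np.array([b[0],b[1],.0335])).round(4),round(b[2]-YAW,1))
a=cv2.imread('pics/w32.png');cv2.imwrite('pics/w32b.png',cv2.resize(a[10:230,155:365],None,fx=3.5,fy=2.7,interpolation=cv2.INTER_CUBIC))
E
```

```text
38.65 p [0.4843 0.3328 0.2549] r [-1.7934e+02 -5.0000e-02 -4.4080e+01] f [ 0.4 -0.3  0.2] open 77.9 q [ 3.450e+01  9.700e+00  1.580e+01  9.540e+01  1.000e-01 -1.015e+02]
[ 0.5231  0.2938 45.9993 61.8318 40.8175] (235, 106, 54, 37)
[ 0.5593  0.2582 45.8189 61.4845 39.3209] (235, 58, 56, 39)
[0.0003 0.     0.0335] 0.2
[-0.0001 -0.0508  0.0335] -0.0
```

View pics/w32b.png

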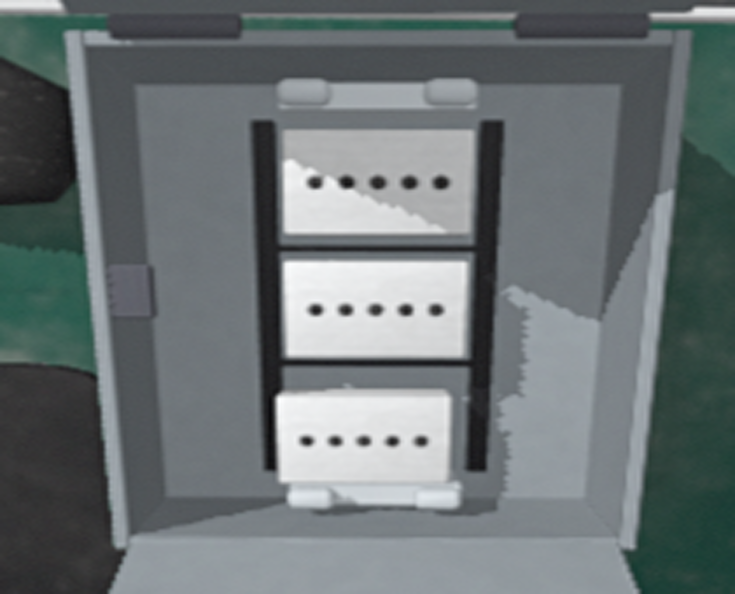

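The bay-3 block has been knocked aside: it now sits over the left strip near (258,172) instead of inside the frame. I'll look closer.

```bash
python3 - <<'E'
from h import *
st()
plan([(cab(0,.105,.225),[180,0,-44.16])],step=38)
E
```

```text
38.7 p [0.4844 0.3323 0.2514] r [-1.7954e+02 -2.0000e-02 -4.4090e+01] f [ 1.2  0.1 -2.1] open 77.8 q [ 3.440e+01  9.800e+00  1.550e+01  9.530e+01  1.000e-01 -1.015e+02]
[[[-25.0, 1.0, 13.0, -0.004, 0.0, 0.001], [-25.4, 0.0, 13.4, -0.004, 0.0, 0.0]]]
end [0.4476 0.3667 0.225 ] [ 1.800e+02 -2.000e-02 -4.414e+01]
```

servo_tool(
  motion=[
    [[-25,1,13,-0.004,0,0],[-25,0,13,-0.004,0,0],[0,0,0,0,0,0],[0,0,0,0,0,0],[0,0,0,0,0,0]],
  ],
)

```text
time: 39.2
ee_pos: [0.4477, 0.3648, 0.2217]
tcp_rot: [179.7, 0.0, -44.2]
wrist_force: [0.2, -0.6, 1.2]
opening: 0.0779
```

```bash
python3 - <<'E'
from blk import *
st()
c=bot.camera('wrist');save(c,'w33')
for b in blocks(c,z=.046,thr=120): print(cabxy(np.array([b[0],b[1],.0335])).round(4),round(b[2]-YAW,1))
a=cv2.imread('pics/w33.png');cv2.imwrite('pics/w33b.png',cv2.resize(a[60:260,155:365],None,fx=3.7,fy=3,interpolation=cv2.INTER_CUBIC))
E
```

```text
39.2 p [0.4477 0.3648 0.2217] r [ 1.7965e+02  4.0000e-02 -4.4170e+01] f [ 0.2 -0.6  1.2] open 77.9 q [ 39.2   8.6  10.9  92.6  -0.  -96.7]
[ 0.5231  0.294  45.8914 61.7144 39.9152] (225, 54, 63, 44)
[ 0.5561  0.2614 45.9005 61.3483 38.7258] (224, 0, 66, 47)
[0.0004 0.0001 0.0335] 0.1
[ 0.     -0.0463  0.0335] 0.1
```

View pics/w33.png

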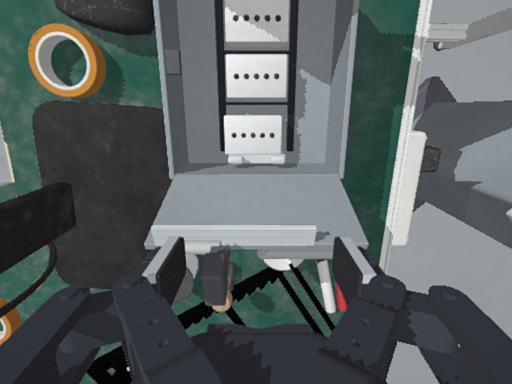

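View pics/w33b.png

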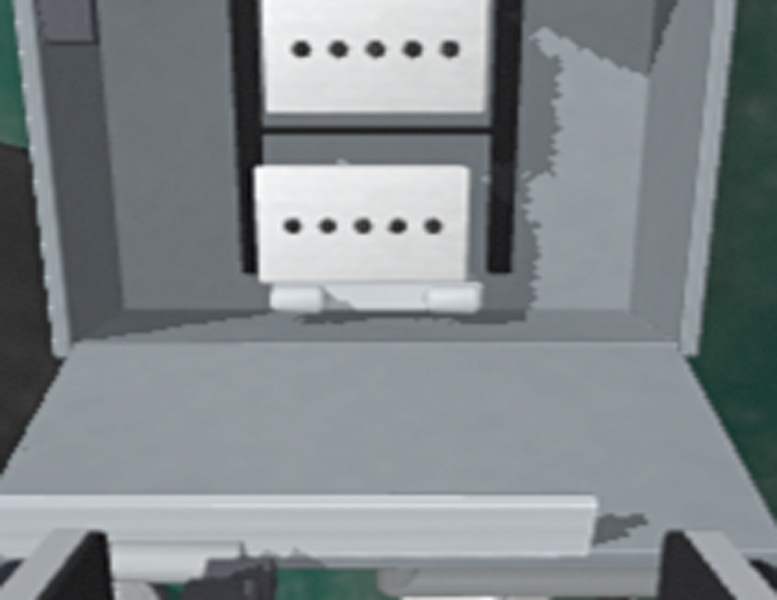

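```bash
python3 - <<'E'
from blk import *
c=bot.camera('wrist')
e=lambda u,v:(155+u/3.7,60+v/3)
for z in (.046,.051):
  P=[cabxy(ray(c,*e(u,v),z)) for u,v in [(256,167),(469,167),(466,282),(260,282)]]
  print(z,np.array(P).round(4).tolist(),np.mean(P,0).round(4))
P=[cabxy(ray(c,*e(u,v),.046)) for u,v in [(267,112),(487,112)]];print(np.round(P,4))
for X in [(.034,.03,.026),(-.034,.03,.026),(.034,.07,.026),(-.034,.07,.026)]: 
  q=proj(c,cab(*X));print(X,((q-[155,60])*[3.7,3]).round(0))
E
```

```text
0.046 [[0.0338, 0.0383, 0.046], [-0.0261, 0.0383, 0.046], [-0.0261, 0.0783, 0.046], [0.0341, 0.0783, 0.046]] [0.0039 0.0583 0.046 ]
0.051 [[0.0332, 0.0382, 0.051], [-0.0256, 0.0382, 0.051], [-0.0257, 0.0776, 0.051], [0.0335, 0.0775, 0.051]] [0.0038 0.0579 0.051 ]
[[ 0.0301  0.0202  0.046 ]
 [-0.0306  0.0203  0.046 ]]
(0.034, 0.03, 0.026) [262. 142.]
(-0.034, 0.03, 0.026) [491. 142.]
(0.034, 0.07, 0.026) [266. 252.]
(-0.034, 0.07, 0.026) [487. 252.]
```

The knocked block is still flat (60.0 × 40.0 mm at z = 46 mm) but about 4 mm off in x and 6 mm in y. I'll re-grip and recentre it.

```bash
python3 - <<'E'
from h import *
st()
plan([(cab(0.003,.0575,.12),[180,0,-44.16]),(cab(0.003,.0575,.066),None)],step=48)
E
```

```text
39.3 p [0.4479 0.3648 0.2221] r [ 1.7969e+02  4.0000e-02 -4.4190e+01] f [ 0.1 -0.2  0.3] open 78.0 q [ 39.2   8.6  10.9  92.6   0.  -96.6]
[[[15.0, -2.0, 34.0, 0.002, 0.0, 0.0], [16.0, -1.0, 34.0, 0.002, 0.0, 0.0], [15.0, -1.6, 34.0, 0.001, 0.001, -0.001], [0.0, 0.0, 27.0, 0.0, 0.0, 0.0], [-0.1, 0.0, 27.0, 0.0, 0.0, 0.0]]]
end [0.4837 0.3358 0.066 ] [ 1.7997e+02 -2.0000e-02 -4.4140e+01]
```

servo_tool(
  motion=[
    [[18,-2,34,0.002,0,0],[17,-1,34,0.002,0,0],[16,-2,34,0.001,0,0],[0,0,27,0,0,0],[0,0,27,0,0,0]],
  ],
)

```text
time: 39.8
ee_pos: [0.4877, 0.3321, 0.0647]
tcp_rot: [180.0, 0.0, -44.2]
wrist_force: [-0.1, 0.1, 0.5]
opening: 0.0783
```

servo_tool(
  motion=[
    [[0,0,0,0,0,0],[0,0,0,0,0,0]],
  ],
)

```text
time: 40.0
ee_pos: [0.4872, 0.3328, 0.0665]
tcp_rot: [179.9, 0.0, -44.2]
wrist_force: [-0.3, -0.3, 0.9]
opening: 0.078
```

```bash
python3 - <<'E'
from h import *
st();print(cabxy(bot.get_obs()['ee_pos']).round(4))
c=bot.camera('wrist');save(c,'w34')
E
```

```text
40.0 p [0.4872 0.3328 0.0665] r [ 1.7994e+02  5.0000e-02 -4.4170e+01] f [-0.3 -0.3  0.9] open 78.0 q [  34.3   10.9   -3.7   75.5    0.  -101.5]
[0.0032 0.0529 0.0665]
```

View pics/w34.png

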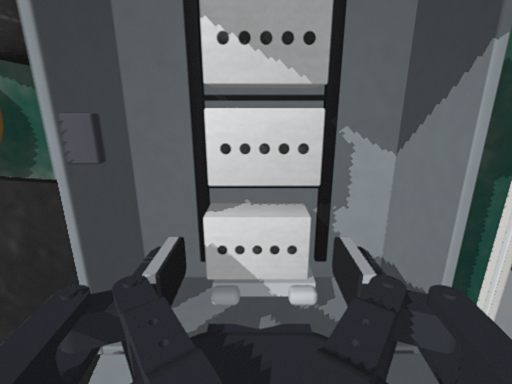

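servo_tool(
  motion=[
    [[0,0,8,0,0,0],[0,0,8,0,0,0],[0,0,0,0,0,0]],
  ],
)

```text
time: 40.35
ee_pos: [0.4865, 0.3328, 0.0489]
tcp_rot: [179.9, 0.1, -44.1]
wrist_force: [0.2, -0.8, -0.3]
opening: 0.0778
```

servo_tool(
  motion=[
    [[0,0,0,0,0,0],[0,0,0,0,0,0],[0,0,0,0,0,0],[0,0,0,0,0,0]],
  ],
  gripper=40,
)

```text
time: 40.75
ee_pos: [0.4871, 0.3332, 0.0503]
tcp_rot: [180.0, 0.0, -44.1]
wrist_force: [-0.4, 0.2, 3.0]
opening: 0.0587
```

servo_tool(
  motion=[
    [[0,0,-4,0,0,0],[3,1.5,0,0,0,0],[3,1.5,0,0,0,0],[0,0,0,0,0,0],[0,0,0,0,0,0]],
  ],
)

```text
time: 41.25
ee_pos: [0.4891, 0.3265, 0.0536]
tcp_rot: [179.9, 0.1, -44.2]
wrist_force: [0.1, 0.5, -2.0]
opening: 0.059
```

```bash
python3 - <<'E'
from h import *
st();print(cabxy(bot.get_obs()['ee_pos']).round(4))
c=bot.camera('wrist');save(c,'w35')
E
```

```text
41.25 p [0.4891 0.3265 0.0536] r [ 1.7993e+02  5.0000e-02 -4.4160e+01] f [ 0.1  0.5 -2. ] open 59.0 q [  33.7   11.    -5.    74.1    0.  -102.1]
[0.0001 0.0472 0.0536]
```

View pics/w35.png

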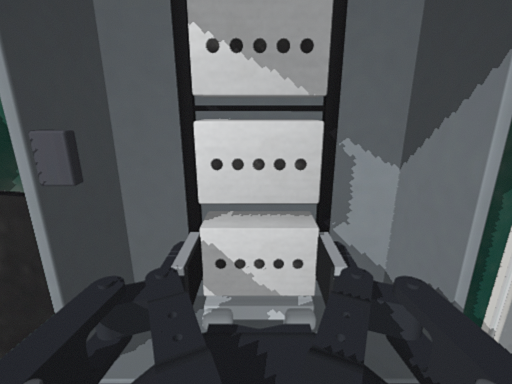

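servo_tool(
  motion=[
    [[0,0,2,0,0,0],[0,0,2,0,0,0],[0,0,0,0,0,0],[0,0,0,0,0,0]],
  ],
)

```text
time: 41.7
ee_pos: [0.4892, 0.3268, 0.0503]
tcp_rot: [180.0, 0.0, -44.1]
wrist_force: [-0.9, -1.3, 4.4]
opening: 0.0586
```

servo_tool(
  motion=[
    [[0,0,0,0,0,0],[0,0,0,0,0,0],[0,0,0,0,0,0]],
  ],
  gripper=78,
)

```text
time: 42.0
ee_pos: [0.4891, 0.3268, 0.0496]
tcp_rot: [179.9, 0.1, -44.1]
wrist_force: [-0.2, 1.0, 0.6]
opening: 0.0778
```

servo_tool(
  motion=[
    [[0,0,-20,0,0,0],[-5,0,-40,0,0,0],[-10,0,-45,0,0,0],[-15,0,-45,0,0,0],[-15,0,-45,0,0,0]],
  ],
)

```text
time: 42.5
ee_pos: [0.4566, 0.3581, 0.2466]
tcp_rot: [180.0, 0.0, -44.2]
wrist_force: [0.5, 0.9, 0.1]
opening: 0.0777
```

servo_tool(
  motion=[
    [[0,0,0,0,0,0],[0,0,0,0,0,0]],
  ],
)

```text
time: 42.7
ee_pos: [0.4573, 0.3587, 0.2459]
tcp_rot: [-179.9, 0.0, -44.1]
wrist_force: [0.1, -1.1, -0.2]
opening: 0.0779
```

```bash
python3 - <<'E'
from blk import *
st()
c=bot.camera('wrist');save(c,'w36')
for b in blocks(c,z=.046,thr=150): print(cabxy(np.array([b[0],b[1],.0335])).round(4),round(b[2]-YAW,1))
a=cv2.imread('pics/w36.png');cv2.imwrite('pics/w36b.png',cv2.resize(a[10:230,155:365],None,fx=3.5,fy=2.7,interpolation=cv2.INTER_CUBIC))
plan([([.47,.14,.27],[180,0,-90]),([.46,-.03,.25],[180,0,-134])])
E
```

```text
42.7 p [0.4573 0.3587 0.2459] r [-1.7991e+02  3.0000e-02 -4.4100e+01] f [ 0.1 -1.1 -0.2] open 77.9 q [ 38.1   9.2  14.2  95.    0.  -97.8]
[ 0.523   0.2938 45.8863 60.8848 39.1025] (232, 70, 57, 39)
[ 0.5593  0.2581 45.8734 60.0431 39.185 ] (232, 16, 58, 43)
[0.0002 0.0001 0.0335] 0.0
[-0.0001 -0.0508  0.0335] 0.0
[[[27.0, 25.0, -4.0, 0.0, 0.0, 0.133], [30.0, 20.0, -5.0, 0.0, 0.0, 0.134], [32.0, 17.0, -4.0, 0.001, 0.0, 0.133], [35.0, 12.0, -4.0, 0.0, 0.0, 0.134], [35.0, 8.0, -4.0, 0.0, 0.0, 0.133]]]
[[[36.5, 2.6, -4.7, 0.0, 0.0, 0.134], [28.0, 2.0, 3.0, 0.0, 0.0, 0.128], [29.0, -2.0, 4.0, 0.0, 0.0, 0.128], [27.0, -6.0, 3.0, 0.0, 0.0, 0.128], [27.0, -9.0, 3.0, 0.0, 0.0, 0.128]]]
[[[26.0, -13.0, 4.0, 0.0, 0.0, 0.128], [23.6, -15.1, 3.0, 0.0, 0.0, 0.128]]]
end [ 0.46 -0.03  0.25] [ 1.7997e+02 -1.0000e-02 -1.3402e+02]
```

View pics/w36b.png

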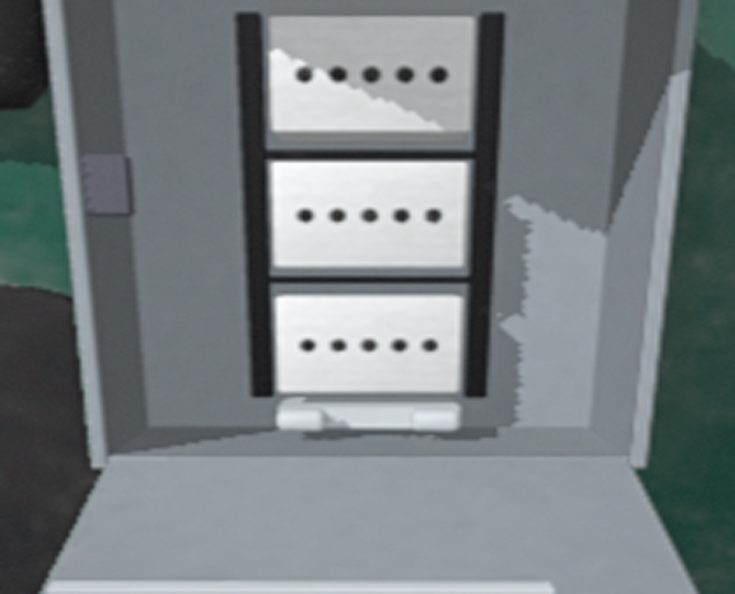

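All three blocks sit square in their bays. Now the bar.

servo_tool(
  motion=[
    [[27,25,-4,0,0,0.133],[30,20,-5,0,0,0.134],[32,17,-4,0,0,0.133],[35,12,-4,0,0,0.134],[35,8,-4,0,0,0.133]],
  ],
)

```text
time: 43.25
ee_pos: [0.4672, 0.1745, 0.2641]
tcp_rot: [179.8, -0.0, -82.7]
wrist_force: [1.2, 0.1, -0.6]
opening: 0.0781
```

servo_tool(
  motion=[
    [[36,3,-4,0,0,0.134],[28,2,3,0,0,0.128],[29,-2,4,0,0,0.128],[27,-6,3,0,0,0.128],[27,-9,3,0,0,0.128]],
  ],
)

```text
time: 43.75
ee_pos: [0.4622, 0.0258, 0.2549]
tcp_rot: [179.8, -0.1, -119.7]
wrist_force: [0.2, -0.0, 0.5]
opening: 0.0779
```

servo_tool(
  motion=[
    [[18,-10,4,0,0,0.128],[10,-8,3,0,0,0.128],[0,0,0,0,0,0],[0,0,0,0,0,0]],
  ],
)

```text
time: 44.15
ee_pos: [0.4628, -0.0063, 0.2487]
tcp_rot: [179.9, -0.1, -133.9]
wrist_force: [0.3, 0.1, 0.1]
opening: 0.0776
```

```bash
python3 - <<'E'
from blk import *
st()
c=bot.camera('wrist');save(c,'w37')
for l in ('bar','bar_grip'): print([(np.round(r['rect']).tolist(),round(r['confidence'],2)) for r in bot.look_for(c,l)])
E
```

```text
44.15 p [ 0.4628 -0.0063  0.2487] r [ 1.7986e+02 -1.2000e-01 -1.3392e+02] f [0.3 0.1 0.1] open 77.6 q [ -0.8  -6.8  -1.7  95.3   0.  -46.9]
[([234.0, 28.0, 24.0, 152.0], 0.95)]
[([232.0, 30.0, 27.0, 147.0], 0.87)]
```

View pics/w37.png

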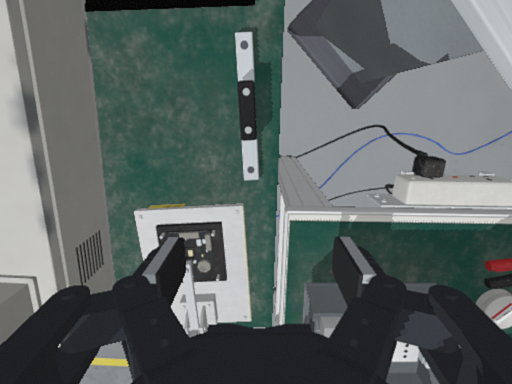

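```bash
python3 - <<'E'
from h import *
c=bot.camera('wrist');save(c,'w38')
a=cv2.imread('pics/w38.png');cv2.imwrite('pics/w38b.png',cv2.resize(a[20:190,205:290],None,fx=3.5,fy=3.5,interpolation=cv2.INTER_CUBIC))
im=c['color'].astype(int);m=(im.min(2)>135).astype(np.uint8);m[:,:225]=0;m[:,265:]=0;m[190:]=0
ys,xs=np.nonzero(m);P=np.array([ray(c,u,v,.008)[:2]*1000 for u,v in zip(xs,ys)],np.float32)
print(len(P));(x,y),(w,h),ang=cv2.minAreaRect(P);print(x,y,w,h,ang)
k=(im.max(2)<45).astype(np.uint8);k[:,232:]*=1;k[:,:232]=0;k[:,262:]=0;k[:70]=0;k[150:]=0
ys,xs=np.nonzero(k);P=np.array([ray(c,u,v,.025)[:2]*1000 for u,v in zip(xs,ys)],np.float32);print('grip',cv2.minAreaRect(P))
E
```

```text
1372
423.4457702636719 -66.56822204589844 177.41793823242188 19.93423080444336 48.485111236572266
grip ((422.8125915527344, -66.19807434082031), (66.9268798828125, 19.229394912719727), 48.70183563232422)
```

View pics/w38b.png

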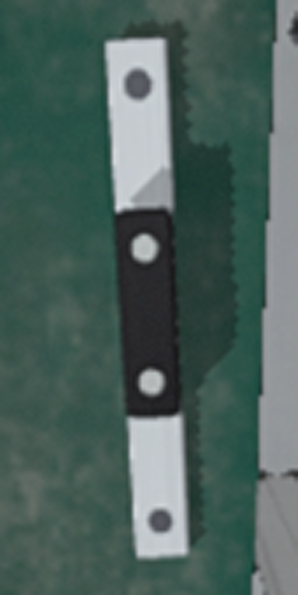

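```bash
python3 - <<'E'
from h import *
st()
plan([([.4234,-.0666,.09],[180,0,-131.5]),([.4234,-.0666,.027],None)],step=47)
E
```

```text
44.35 p [ 0.4632 -0.0055  0.2497] r [ 1.7994e+02 -5.0000e-02 -1.3390e+02] f [-0.1  0.4 -0.1] open 78.3 q [ -0.7  -6.8  -1.6  95.3   0.  -46.8]
[[[18.0, -3.0, 40.0, 0.0, 0.0, -0.01], [18.0, -4.0, 40.0, 0.001, 0.0, -0.011], [18.0, -3.0, 40.0, 0.0, -0.001, -0.01], [17.7, -2.7, 39.7, 0.0, 0.0, -0.011], [0.0, 0.0, 32.0, 0.0, 0.0, 0.0]]]
[[[0.0, 0.0, 31.0, 0.0, 0.0, 0.0]]]
end [ 0.4234 -0.0666  0.027 ] [ 1.7999e+02  1.0000e-02 -1.3149e+02]
```

servo_tool(
  motion=[
    [[18,-3,40,0,0,-0.01],[18,-4,40,0,0,-0.011],[18,-3,40,0,0,-0.01],[18,-3,40,0,0,-0.011],[0,0,0,0,0,0]],
  ],
  gripper=42,
)

```text
time: 44.85
ee_pos: [0.4193, -0.0676, 0.0848]
tcp_rot: [179.5, -0.3, -131.6]
wrist_force: [-0.5, 1.0, -0.2]
opening: 0.0418
```

servo_tool(
  motion=[
    [[0,0,0,0,0,0],[0,0,0,0,0,0]],
  ],
)

```text
time: 45.05
ee_pos: [0.4249, -0.0671, 0.0923]
tcp_rot: [-179.9, 0.1, -131.6]
wrist_force: [0.1, -0.4, 0.4]
opening: 0.0426
```

```bash
python3 - <<'E'
from h import *
st()
c=bot.camera('wrist');save(c,'w39')
plan([([.4234,-.0666,.026],[180,0,-131.5])],step=47)
E
```

```text
45.05 p [ 0.4249 -0.0671  0.0923] r [-1.7989e+02  7.0000e-02 -1.3158e+02] f [ 0.1 -0.4  0.4] open 42.6 q [ -9.  -11.9 -23.4  78.3   0.  -57.4]
[[[0.0, 1.0, 33.0, -0.001, 0.001, -0.001], [0.7, 0.6, 33.3, -0.001, 0.0, 0.0]]]
end [ 0.4234 -0.0666  0.026 ] [-1.7999e+02  2.0000e-02 -1.3152e+02]
```

View pics/w39.png

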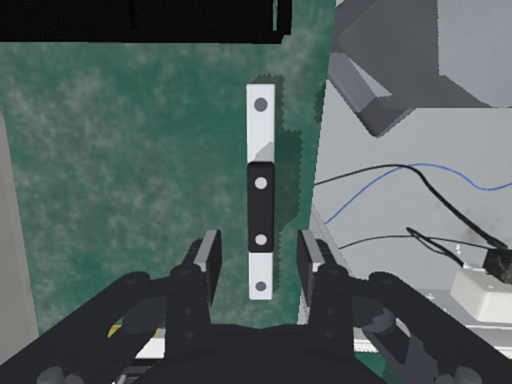

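The bar is vertical and centred (column 261, fingers at 215 and 308). I'll descend and grip.

servo_tool(
  motion=[
    [[1,1,33,0,0,0],[0,0,31,0,0,0],[0,0,0,0,0,0],[0,0,0,0,0,0]],
  ],
)

```text
time: 45.5
ee_pos: [0.4225, -0.0674, 0.0275]
tcp_rot: [180.0, -0.0, -131.6]
wrist_force: [-0.3, 0.3, 1.1]
opening: 0.042
```

servo_tool(
  motion=[
    [[0,0,0,0,0,0],[0,0,0,0,0,0],[0,0,0,0,0,0],[0,0,0,0,0,0],[0,0,0,0,0,0]],
  ],
  gripper=5,
  newtons=60,
)

```text
time: 46.0
ee_pos: [0.4232, -0.0677, 0.0282]
tcp_rot: [-179.9, 0.1, -131.6]
wrist_force: [-0.5, 1.2, 5.6]
opening: 0.0186
```

```bash
python3 - <<'E'
from h import *
st()
c=bot.camera('wrist');save(c,'w40')
plan([([.43,-.05,.25],None),([.47,.12,.27],[180,0,-90]),(cab(0,0,.25),[180,0,-44.16])])
E
```

```text
46.0 p [ 0.4232 -0.0677  0.0282] r [-1.7988e+02  8.0000e-02 -1.3162e+02] f [-0.5  1.2  5.6] open 18.6 q [ -9.1 -10.2 -29.3  70.8   0.  -57.5]
[[[-4.0, 1.0, -44.0, 0.0, 0.0, 0.0], [-3.0, 1.0, -45.0, 0.0, 0.0, 0.0], [-4.0, 2.0, -44.0, 0.0, 0.0, 0.0], [-3.0, 1.0, -44.0, 0.0, 0.0, 0.0], [-4.1, 1.2, -44.7, 0.0, 0.0, 0.0]]]
[[[-26.0, 14.0, -3.0, 0.0, 0.0, -0.121], [-27.0, 11.0, -4.0, -0.001, 0.0, -0.121], [-28.0, 7.0, -3.0, 0.0, 0.0, -0.121], [-29.0, 4.0, -3.0, -0.001, 0.0, -0.121], [-29.0, 0.0, -4.0, 0.0, 0.0, -0.121]]]
[[[-28.7, -3.0, -3.0, -0.001, 0.001, -0.122], [-29.0, -9.0, 3.0, 0.0, 0.0, -0.133], [-27.0, -12.0, 4.0, 0.0, 0.0, -0.134], [-26.0, -17.0, 3.0, 0.0, 0.0, -0.133], [-23.0, -19.0, 3.0, 0.0, 0.0, -0.133]]]
[[[-21.0, -22.0, 4.0, 0.0, 0.0, -0.133], [-16.8, -25.1, 3.0, 0.001, 0.0, -0.134]]]
end [0.5229 0.2935 0.25  ] [-179.98   -0.    -44.14]
```

View pics/w40.png

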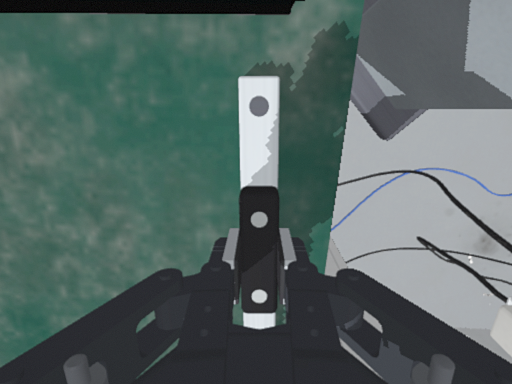

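servo_tool(
  motion=[
    [[0,0,-20,0,0,0],[-3,1,-45,0,0,0],[-4,2,-44,0,0,0],[-3,1,-44,0,0,0],[-4,1,-45,0,0,0]],
  ],
)

```text
time: 46.55
ee_pos: [0.4273, -0.0537, 0.2268]
tcp_rot: [-180.0, -0.0, -131.6]
wrist_force: [2.1, -0.1, -2.4]
opening: 0.0186
```

```bash
python3 - <<'E'
from h import *
st()
c=bot.camera('wrist');save(c,'w41')
E
```

```text
46.55 p [ 0.4273 -0.0537  0.2268] r [-179.98   -0.   -131.64] f [ 2.1 -0.1 -2.4] open 18.6 q [ -7.2 -11.7  -8.4  93.3  -0.  -55.5]
```

View pics/w41.png

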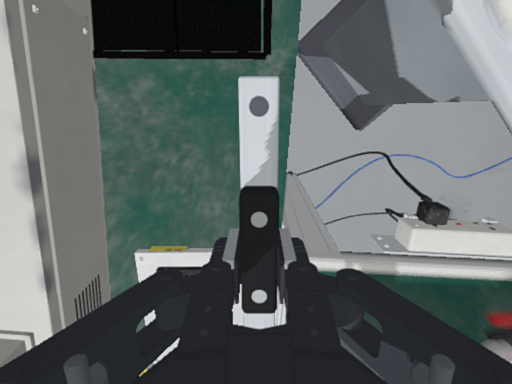

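The bar is held rigidly. Moving it over the cabinet.

servo_tool(
  motion=[
    [[-26,14,-35,0,0,-0.121],[-27,11,-20,0,0,-0.121],[-28,7,-3,0,0,-0.121],[-29,4,-3,0,0,-0.121],[-29,0,-2,0,0,-0.121]],
  ],
)

```text
time: 47.1
ee_pos: [0.4613, 0.0893, 0.2881]
tcp_rot: [-180.0, 0.0, -96.7]
wrist_force: [0.9, -0.3, -1.8]
opening: 0.0181
```

servo_tool(
  motion=[
    [[-29,-3,0,0,0,-0.122],[-29,-9,0,0,0,-0.133],[-27,-12,0,0,0,-0.134],[-26,-17,0,0,0,-0.133],[-23,-19,0,0,0,-0.133]],
  ],
)

```text
time: 47.6
ee_pos: [0.5032, 0.2334, 0.2875]
tcp_rot: [180.0, 0.0, -59.1]
wrist_force: [-0.3, -0.1, -2.8]
opening: 0.0189
```

servo_tool(
  motion=[
    [[-21,-22,0,0,0,-0.133],[-17,-25,0,0,0,-0.134],[0,0,0,0,0,0],[0,0,0,0,0,0],[0,0,0,0,0,0]],
  ],
)

```text
time: 48.1
ee_pos: [0.5203, 0.2895, 0.2873]
tcp_rot: [180.0, 0.0, -44.2]
wrist_force: [-0.1, -0.7, -3.8]
opening: 0.0185
```

```bash
python3 - <<'E'
from h import *
st();print(cabxy(bot.get_obs()['ee_pos']).round(4))
plan([(cab(0,-.001,.20),[180,0,-44.16]),(cab(0,-.001,.12),None)])
E
```

```text
48.1 p [0.5203 0.2895 0.2873] r [ 1.7997e+02  3.0000e-02 -4.4240e+01] f [-0.1 -0.7 -3.8] open 18.5 q [  29.1   12.6   22.8  100.3    0.  -106.7]
[-0.0048 -0.001   0.2873]
[[[0.0, -2.0, 44.0, 0.0, 0.0, -0.001], [0.1, -2.8, 43.3, 0.001, 0.001, 0.0], [0.0, 0.0, 40.0, 0.0, 0.0, 0.0], [-0.1, 0.0, 40.0, 0.0, 0.0, 0.0]]]
end [0.5236 0.293  0.12  ] [-1.7998e+02 -3.0000e-02 -4.4180e+01]
```

servo_tool(
  motion=[
    [[0,-2,44,0,0,0],[0,-3,43,0,0,0],[0,0,40,0,0,0],[0,0,35,0,0,0],[0,0,0,0,0,0]],
  ],
)

```text
time: 48.6
ee_pos: [0.5214, 0.2915, 0.1202]
tcp_rot: [179.5, 0.2, -44.3]
wrist_force: [-1.0, -0.8, -2.8]
opening: 0.0185
```

servo_tool(
  motion=[
    [[0,0,0,0,0,0],[0,0,0,0,0,0]],
  ],
)

```text
time: 48.8
ee_pos: [0.5247, 0.2939, 0.1279]
tcp_rot: [-179.8, -0.0, -44.2]
wrist_force: [-0.4, 0.6, -2.2]
opening: 0.0186
```

```bash
python3 - <<'E'
from h import *
st();print(cabxy(bot.get_obs()['ee_pos']).round(4))
c=bot.camera('wrist');save(c,'w42')
for P in [(.014,-.0825,.059),(-.014,-.0825,.059),(.08,-.092,.081),(-.08,-.092,.081)]:
    print(P,proj(c,cab(*P)).round(1))
E
```

```text
48.8 p [0.5247 0.2939 0.1279] r [-1.7983e+02 -2.0000e-02 -4.4190e+01] f [-0.4  0.6 -2.2] open 18.6 q [  29.2   11.2    3.4   82.1    0.  -106.6]
[ 0.0015 -0.0011  0.1279]
(0.014, -0.0825, 0.059) [240.1  94.1]
(-0.014, -0.0825, 0.059) [282.8  94.1]
(0.08, -0.092, 0.081) [121.6  74.6]
(-0.08, -0.092, 0.081) [402.3  74.4]
```

View pics/w42.png

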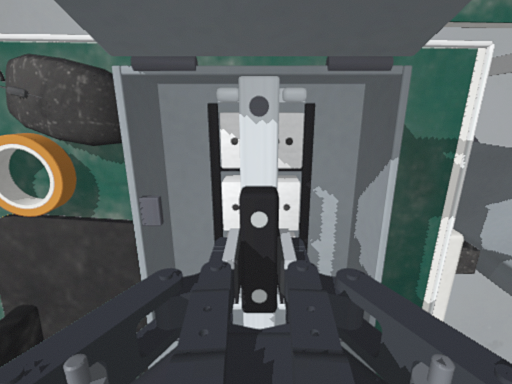

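servo_tool(
  motion=[
    [[0,1.5,12,0,0,0],[0,0,12,0,0,0],[0,0,8,0,0,0],[0,0,0,0,0,0],[0,0,0,0,0,0]],
  ],
)

```text
time: 49.35
ee_pos: [0.5224, 0.2925, 0.0924]
tcp_rot: [179.9, 0.1, -44.1]
wrist_force: [0.2, 0.9, -2.4]
opening: 0.0186
```

```bash
python3 - <<'E'
from h import *
st();print(cabxy(bot.get_obs()['ee_pos']).round(4))
c=bot.camera('wrist');save(c,'w43')
for P in [(.014,-.0825,.059),(-.014,-.0825,.059)]:
    print(P,proj(c,cab(*P)).round(1))
E
```

```text
49.35 p [0.5224 0.2925 0.0924] r [ 1.7991e+02  6.0000e-02 -4.4140e+01] f [ 0.2  0.9 -2.4] open 18.6 q [ 2.920e+01  1.150e+01 -1.000e-01  7.850e+01  0.000e+00 -1.066e+02]
[-0.0011 -0.0004  0.0924]
(0.014, -0.0825, 0.059) [230.5  89.1]
(-0.014, -0.0825, 0.059) [283.1  89.2]
```

View pics/w43.png

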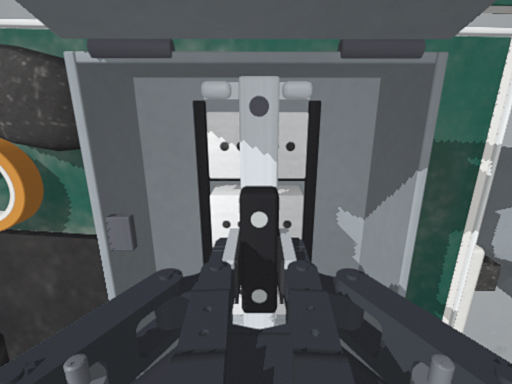

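The bar (centre 259) is against the notch centre at 257: shift 1 mm and lower.

servo_tool(
  motion=[
    [[0,-1,4,0,0,0],[0,0,4,0,0,0],[0,0,4,0,0,0],[0,0,2,0,0,0],[0,0,0,0,0,0]],
  ],
)

```text
time: 49.9
ee_pos: [0.523, 0.2932, 0.0783]
tcp_rot: [179.9, 0.1, -44.1]
wrist_force: [0.0, 0.0, -2.8]
opening: 0.0181
```

servo_tool(
  motion=[
    [[0,0,0,0,0,0],[0,0,0,0,0,0]],
  ],
)

```text
time: 50.1
ee_pos: [0.5233, 0.2934, 0.079]
tcp_rot: [180.0, 0.0, -44.1]
wrist_force: [-0.3, 0.7, -2.6]
opening: 0.0185
```

```bash
python3 - <<'E'
from h import *
st();print(cabxy(bot.get_obs()['ee_pos']).round(4))
c=bot.camera('wrist');save(c,'w44')
E
```

```text
50.1 p [0.5233 0.2934 0.079 ] r [ 1.7997e+02  4.0000e-02 -4.4140e+01] f [-0.3  0.7 -2.6] open 18.5 q [  29.3   11.9   -1.1   77.     0.  -106.6]
[ 0.0002 -0.0005  0.079 ]
```

View pics/w44.png

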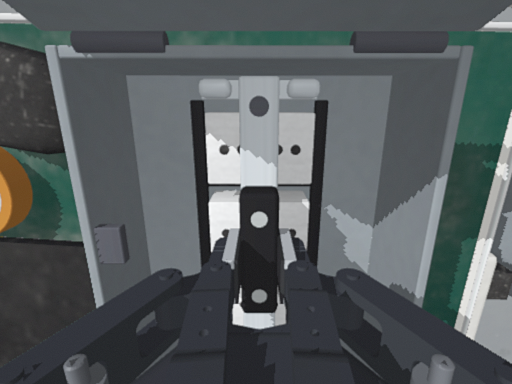

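servo_tool(
  motion=[
    [[0,0,1,0,0,0],[0,0,1,0,0,0],[0,0,0,0,0,0],[0,0,0,0,0,0]],
  ],
)

```text
time: 50.55
ee_pos: [0.5234, 0.2934, 0.0773]
tcp_rot: [180.0, 0.0, -44.1]
wrist_force: [-1.7, 0.1, 3.5]
opening: 0.0182
```

Contact at z = 0.0773, as computed (0.0772). Releasing.

servo_tool(
  motion=[
    [[0,0,0,0,0,0],[0,0,0,0,0,0],[0,0,0,0,0,0]],
  ],
  gripper=40,
)

```text
time: 50.85
ee_pos: [0.5233, 0.2934, 0.0767]
tcp_rot: [180.0, 0.0, -44.1]
wrist_force: [-0.5, -0.3, -0.2]
opening: 0.0399
```

servo_tool(
  motion=[
    [[0,0,-20,0,0,0],[-10,0,-40,0,0,0],[-15,0,-45,0,0,0],[-15,0,-45,0,0,0],[-15,0,-35,0,0,0]],
  ],
)

```text
time: 51.35
ee_pos: [0.4837, 0.332, 0.2648]
tcp_rot: [-179.9, 0.0, -44.2]
wrist_force: [1.4, 0.6, -0.3]
opening: 0.0402
```

servo_tool(
  motion=[
    [[0,0,0,0,0,0],[0,0,0,0,0,0]],
  ],
)

```text
time: 51.55
ee_pos: [0.4842, 0.3321, 0.2625]
tcp_rot: [-179.9, 0.0, -44.1]
wrist_force: [0.3, 0.5, -0.8]
opening: 0.0396
```

```bash
python3 - <<'E'
from h import *
st();print(cabxy(bot.get_obs()['ee_pos']).round(4))
c=bot.camera('wrist');save(c,'w45')
a=cv2.imread('pics/w45.png');cv2.imwrite('pics/w45b.png',cv2.resize(a[0:230,155:365],None,fx=3.5,fy=2.6,interpolation=cv2.INTER_CUBIC))
for n in ('scene','top'):
  c=bot.camera(n);save(c,n+'3')
  a=cv2.imread(f'pics/{n}3.png');a=a[100:260,120:380];cv2.imwrite(f'pics/{n}3b.png',cv2.resize(a,None,fx=3,fy=3,interpolation=cv2.INTER_CUBIC))
E
```

```text
51.55 p [0.4842 0.3321 0.2625] r [-1.7995e+02  2.0000e-02 -4.4100e+01] f [ 0.3  0.5 -0.8] open 39.6 q [  34.4   10.5   17.5   97.     0.  -101.5]
[0.0007 0.0546 0.2625]
```

View pics/w45b.png

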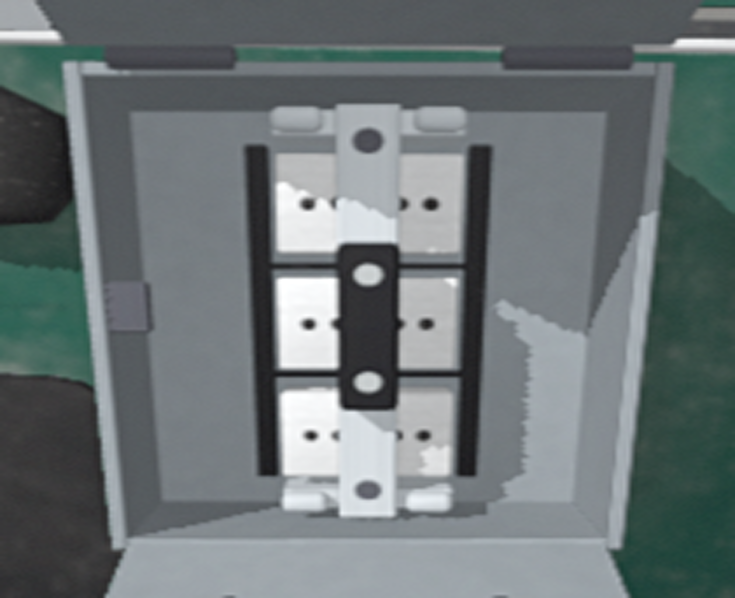

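View pics/scene3b.png

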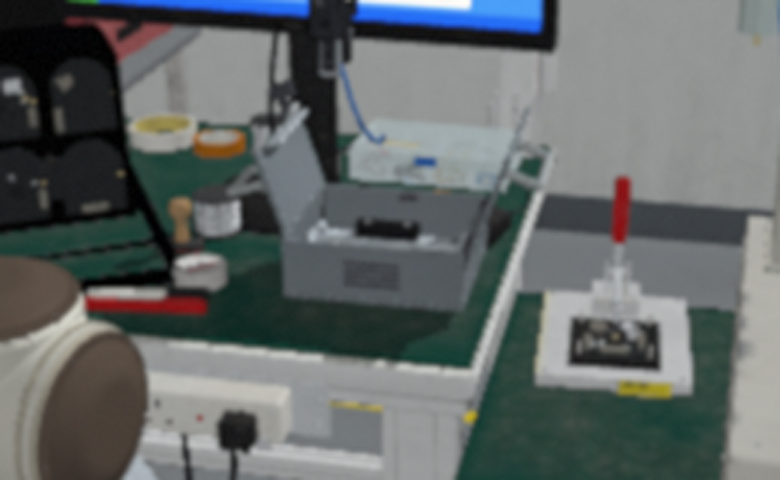

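```bash
python3 - <<'E'
from h import *
c=bot.camera('wrist')
e=lambda u,v:(155+u/3.5,v/2.6)
for u,v in [(368,104),(367,517)]: print('bar end',cabxy(ray(c,*e(u,v),.057)).round(4))
for u,v in [(339,245),(398,245),(339,408),(397,408)]: print('grip',cabxy(ray(c,*e(u,v),.074)).round(4))
for q in [[(276,153),(465,153),(463,252),(277,252)],[(277,277),(462,277),(459,369),(279,369)],[(279,390),(456,390),(453,476),(282,476)]]:
  print('blk',np.mean([cabxy(ray(c,*e(*p),.046)) for p in q],0).round(4))
# knob on the open passive door, active leaf tip seen in top view
t=bot.camera('top')
for s,h,L,nm in ((-1,-.099,.115,'active tip'),(1,.097,.093,'passive tip')):
  for th in (1.7,1.9):
    print(nm,th,[proj(t,cab(x,h-s*L*np.cos(th)*1.0 if 0 else h+s*(-L*np.cos(th)),.081+L*np.sin(th))).round(1).tolist() for x in (-.085,.085)])
st()
E
```

```text
bar end [-0.0021 -0.0872  0.057 ]
bar end [-0.002  0.089  0.057]
grip [ 0.0066 -0.0324  0.074 ]
grip [-0.0111 -0.0324  0.074 ]
grip [0.0071 0.034  0.074 ]
grip [-0.0115  0.034   0.074 ]
blk [-0.003  -0.0507  0.046 ]
blk [-0.0028  0.0002  0.046 ]
blk [-0.0022  0.0511  0.046 ]
active tip 1.7 [[243.8, 169.3], [198.5, 124.7]]
active tip 1.9 [[249.8, 163.7], [204.7, 119.4]]
passive tip 1.7 [[184.6, 229.6], [139.9, 184.6]]
passive tip 1.9 [[179.9, 234.4], [135.3, 189.6]]
51.8 p [0.484  0.3311 0.2604] r [ 1.7982e+02  7.0000e-02 -4.4170e+01] f [0.1 1.3 0.1] open 39.9 q [  34.4   10.6   17.4   97.     0.  -101.5]
```

View pics/top3b.png

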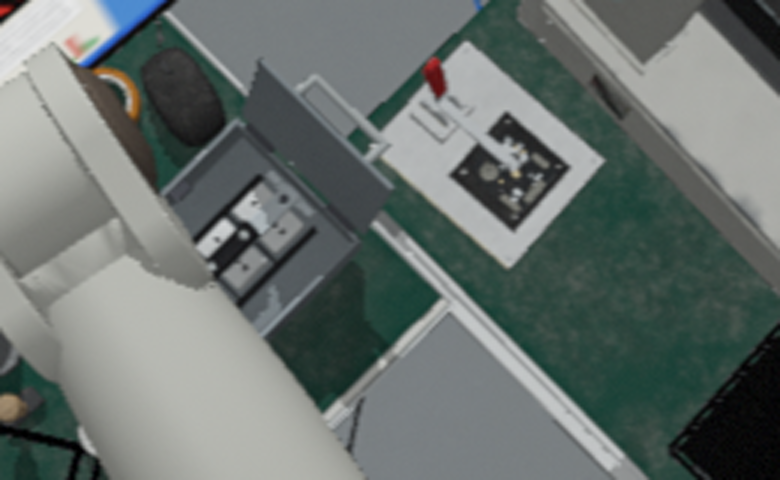

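Bar, blocks and doors all check out. I'll hand in.

```bash
python3 - <<'E'
from h import *
st();print(bot.job_done())
E
```

```text
51.8 p [0.484  0.3311 0.2604] r [ 1.7982e+02  7.0000e-02 -4.4170e+01] f [0.1 1.3 0.1] open 39.9 q [  34.4   10.6   17.4   97.     0.  -101.5]
the job is handed in; nothing more can be done
None
```

I finished the whole sequence and handed the job in at 51.8 s; no verdict is reported, so what follows is from my own checks.

- **Doors and bolt:** I opened the active door to about 1.90 rad. I then pushed the flush bolt to its stop and swung the passive door to about 1.88 rad. These angles come from the tool position on the handles. The top view agrees for the active door, but for the passive door it was only roughly consistent.
- **Blocks:** All three are flat and square in their own bays. The block in bay 3 was found knocked about 4 mm in x and 6 mm in y, so I re-gripped and recentred it.
- **Bar:** It touched down at the expected height, and by my readings its middle is about 1–2 mm from centre both across and along the notches.
- **Tin and stamp:** Nothing touched them as far as I saw, but I didn't measure their positions again at the end.

**Disagreement:** the last measurement put the bar and all three blocks 2–3 mm to one side in x. I put this down to the arm still settling, because the pixel positions came from a slightly earlier picture. In the picture itself the bar sits centred in the notches and over the blocks. The gripper was clear of everything at hand-in.

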